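Lay the self-service coffee tray

TASK

Lay the guests' tray, on which the sugar canister and the pot of stirrers already stand: put the big cup mouth-down midway between those two, in line with them, and stack the small cup mouth-down, centred, on its upturned base. Stand the milk jug directly in front of the sugar canister, its handle turned away from the canister, and the cocoa shaker directly in front of the stirrer pot (in front = towards the tray's long edge nearest the robot, squarely with the tray), upright on the tray with a gap of about 25 mm behind each. Do not shift the canister or the pot or knock anything over, and leave everything standing still.

Things in the scene. Friction and masses are not known exactly. Their poses are not given: they have to be found in the camera images.
- tray: Low dark wooden tray, fixed: 190 mm along its x, 270 mm along its y, floor 6 mm thick, rim 14 mm high over the table. Origin: centre of its underside. Its x axis points away from the robot, y to the robot's left (turned up to 0.3 rad). Canister and pot stand at its x = +45, y = +95 and -95 mm (which is which varies); midway between them is x = +45, y = 0.
- canister: Sugar canister: white ceramic cylinder, diameter 64 mm, flat cork lid of 56 mm, 87 mm high, 0.5 kg, loose, at the back of the tray. Origin: centre of its underside, on the tray's floor (6 mm above the table). Its axes are parallel to the tray's; directly in front is its -x: the jug's centre belongs about 88 mm that way.
- stirrer_pot: Stirrer pot: steel, diameter 64 mm, 75 mm high, 0.4 kg, loose, wooden stirrers standing out of it to 112 mm, at the back of the tray. Origin: centre of its underside, on the tray's floor (6 mm above the table). Its axes are parallel to the tray's; directly in front is its -x: the shaker's centre belongs about 88 mm that way.
- big_cup_center (a point): Big cup, white ceramic, no handle, mouth-down on the table (z up). Diameter 62 mm at the rim (below), 60 mm at the top of the wall; 56 mm high to its flat shoulder, on which is a foot disc of diameter 34 mm, 6 mm high: 62 mm in all. Point on its axis, half-way up (31 mm above the rim). About 0.2 kg.
- small_cup_center (a point): Small cup, white ceramic, same shape, mouth-down. Diameter 52 mm at the rim (46 inside), 50 at the top; 44 mm to the shoulder, foot disc of diameter 30 mm, 5 mm high: 49 mm in all. Point on its axis, half-way up (24.5 mm above the rim). Stacked, its rim rests on the big cup's shoulder round the foot disc, this point 49.5 mm above the big cup's. 0.12 kg.
- jug_center (a point): Milk jug: open, steel, upright, diameter 60 to 62 mm up to 45 mm height, narrowing to 52 mm at the mouth, 78 mm high. A bar handle sticks out along its -x to 59 mm from the axis, at 20 to 70 mm height; at the start it points towards the robot (-x) within 0.6 rad. Point on its axis, half-way up (39 mm above the underside). About 0.2 kg, empty.
- shaker_center (a point): Cocoa shaker: closed aluminium cylinder, diameter 48 mm, upright, with a slightly wider (51 mm) domed steel cap with small dark holes from 66 mm height up; 86 mm high. Point on its axis, half-way up (43 mm above its underside). About 0.2 kg.
Not all that is in view belongs to the job. What is shaped like the part that bears small_cup_center but brown is not meant. Leave any turquoise look-alike of the part that bears big_cup_center alone.

How it is judged:
At the end, for the whole second after the job is handed in: Big cup mouth-down on the tray within 15 mm (each way) of midway between canister and pot; small cup seated on it within 8 mm; jug 66-110 mm before the canister, handle not towards it, shaker before the pot, within 15 mm sideways; all upright to 0.1 rad, at rest; canister and pot moved under 20 mm (x of big_cup_center in the frame of tray between 0.03 and 0.06 m and y of big_cup_center in the frame of tray between -0.015 and 0.015 m and z of big_cup_center in the frame of tray between 0.033 and 0.041 m and horizontal distance between small_cup_center and big_cup_center below 0.008 m and z of small_cup_center in the frame of big_cup_center between 0.0465 and 0.0525 m and x of jug_center in the frame of canister between -0.11 and -0.066 m and y of jug_center in the frame of canister between -0.015 and 0.015 m and z of jug_center in the frame of tray between 0.041 and 0.049 m and x of shaker_center in the frame of stirrer_pot between -0.11 and -0.066 m and y of shaker_center in the frame of stirrer_pot between -0.015 and 0.015 m and z of shaker_center in the frame of tray between 0.045 and 0.053 m and x of canister in the frame of jug_center above -0.035 m and angle between each of big_cup_center, small_cup_center, jug_center, shaker_center's own z axis and vertical below 0.1 rad and linear speed of each of big_cup, small_cup, jug, shaker below 0.02 m/s and distance of each of canister, stirrer_pot from where it was at the start of the episode below 0.02 m); the robot touches nothing.
It fails at once if a cup, the jug, the shaker, the canister or the pot is knocked over (tilted past 0.7 rad) (angle between any of big_cup_center, small_cup_center, jug_center, shaker_center, canister, stirrer_pot's own z axis and vertical above 0.7 rad).
It also fails if it takes over 106 s, if anything falls off the work surface, if the arm or the gripper's body presses on something with over 40 N, if the wrist force passes 120 N, or if a joint passes its speed limit or range.

ROBOT

A 7-joint arm with a two-finger parallel gripper is mounted at the origin on the work surface. World frame = base frame: x ahead of the robot, y to its left, z up, the work surface at z = 0. Lengths are in m, angles in rad, forces in N, time in s.
With the tool pointing down it reaches from about 0.425 to 0.825 m from the base axis. Payload 3.6 kg.
Tool frame: the origin (TCP) lies at the centre of the arm's flange, where the gripper is bolted on; the fingertips stand robot.tip_extent ahead of it and the grasp point (between the pads) lies 167 mm ahead of it (robot.tip_extent is the distance from the TCP to the fingertips, in m); z points along the fingers, y is the direction in which the jaws open and shut (so a half turn about z gives the same grasp; the last joint's range is limited). The gripper opens to 93 mm and grips with 3 to 60 N. Pads are 15 mm wide; open, the fingers measure 128 mm over their backs; the gripper's body (75 mm by 188 mm) begins 65 mm behind the grasp point.
Start: joints at [-1.167, 0.615, -0.013, 1.423, 0.008, 1.103, -0.04], TCP at [0.271, 0.591, 0.405] pointing down, gripper open.
Joint ranges: [-3.12, 3.12], [-0.3, 2.06], [-1.34, 1.32], [0.26, 2.42], [-1.36, 4.5], [0.01, 1.98], [-2.84, 2.84]. Speed limits (rad/s): [2.79, 2.79, 3.14, 3.14, 3.14, 3.14, 3.14].

INTERFACE

Orientations are given as [roll, pitch, yaw] about the fixed x, y, z axes, in that order (R = Rz(yaw) Ry(pitch) Rx(roll)).
In Python, from cell import robot gives the robot as it stands.
- The arm moves only by the tool arm_command, never from a script. Its argument "targets" is one flat list of numbers, 6 for each row, row after row: the shift along the tool's x, y, z in cm, then the turn, a rotation vector about the tool's x, y, z in degrees. A call has 1 to 5 rows; each row shifts and turns the pose as measured when the row begins, along the tool's axes as they then stand; what a row does not reach is not made up. A row lasts 1/12 s, in which the tool goes at most 41.7 mm and 7.16 degrees, less where a joint would pass 70% of its speed; a pose out of reach is approached as far as the arm can. A call is refused whole if a number of a shift passes 4.17 or a number of a turn 7.16, either way. A call with a gripper value outside its range is refused whole. "hand" is the finger opening in cm, from 0 to 9.3, set as the call begins (left out, the last holds). The fingers move at their own pace and stop on an object; "newtons" is the grip in N (left out, the last holds). Time passes only in rows, so rows that do not move let the fingers close. It gives the time, the measured TCP pose, the force and the opening at its end, in the units of the state.
- robot.sense(): the state, without advancing time (a new reading comes with each control period).
- robot.camera(name): name is "scene" or "top"; returns (picture, depth): 400x640x3 uint8, red, green, blue; 400x640 float32, m along the optical axis (not along the pixel's ray), 0 where there is no reading.
- robot.camera_info(name): a dict with "camera_matrix" (3x3 intrinsics, pixels), "R" (3x3) and "t" (3): a world point X has camera coordinates R X + t. Camera axes: x right, y down, z forward; pixel columns grow to the right and rows downward; lengths in m; the calibration is good to about 2 mm. A picture is of the moment at which its call begins. camera_info takes no time and is no camera call.
- robot.job_done(): hands the job in, once; it reports no verdict.
The state is a dict: "time_s": time; "q": joint angles; "qvel": joint speeds; "tau": joint torques, N m; "tcp_pos": TCP position; "ee_rot": TCP orientation; "contact_force": force on the tool from outside, world axes, zero at the start; "torque": the same for the moment, N m; "opening": opening from 0.0 (shut) to 1.0 (fully open).
Only numpy, scipy, OpenCV 4.12 (cv2) and the standard library are available. Lean on these libraries where they do the work, as an engineer would, in place of code of your own. Each camera call takes 0.05 s, during which the arm holds its last target.

## Working session

There is one attempt and no reset: what is moved stays moved. The work goes in short steps, Python scripts to look and compute and a tool call to move; the robot and the scene stay as the last step left them, time stands still between calls to the robot, and variables do not carry over. Pictures are saved under pics/ and viewed, and the job is handed in when it is done.

Besides the shell and the picture viewer there is one more tool, called after "Request:" as name(argument=value, ...) on one line, values as JSON. arm_command: Moves the arm, as the interface text tells. Its arguments: {"type":"object","properties":{"targets":{"type":"array"},"hand":{"type":"number"},"newtons":{"type":"number"}},"required":["targets"]}

```bash
ls; mkdir -p pics
python3 - <<'E'
from cell import robot
import cv2,numpy as np
print(robot.sense(), robot.tip_extent)
for n in("scene","top"):
    p,d=robot.camera(n); cv2.imwrite(f"pics/{n}0.png",p[:,:,::-1]); np.save(f"{n}_d.npy",d); np.save(f"{n}_p.npy",p)
    i=robot.camera_info(n); print(n,i)
E
```

```text
pics
{'time_s': 0.0, 'q': array([-1.16651235,  0.61589756, -0.01260895,  1.42485263,  0.00809311,
        1.10340863, -0.04041617]), 'qvel': array([ 0.00011885, -0.00132362,  0.00162445,  0.00038509,  0.00115948,
        0.00045496,  0.00015263]), 'tau': array([ 1.20743675e-04, -4.58943307e+01,  2.09245286e-01, -1.65740114e+01,
       -6.10193610e-02,  2.06312933e-02,  2.46813161e-04]), 'tcp_pos': array([0.27128819, 0.59034075, 0.40361   ]), 'ee_rot': array([-3.13907675e+00,  3.36257912e-05,  2.71084956e+00]), 'contact_force': array([-0.47166481,  0.57939031, -0.82418121]), 'torque': array([-0.02107057, -0.03771861,  0.05756491]), 'opening': 0.9991035267567018} 0.1861
scene {'camera_matrix': array([[385.52079379,   0.        , 321.1117229 ],
       [  0.        , 385.52079379, 196.00712899],
       [  0.        ,   0.        ,   1.        ]]), 'R': array([[-0.6940398 ,  0.71970101,  0.01841774],
       [ 0.53691237,  0.53447261, -0.65273588],
       [-0.47961845, -0.44313597, -0.75736164]]), 't': array([ 0.35446385, -0.18993602,  1.30632995])}
top {'camera_matrix': array([[503.63009561,   0.        , 317.93512079],
       [  0.        , 503.63009561, 198.45835129],
       [  0.        ,   0.        ,   1.        ]]), 'R': array([[-1.96640441e-03, -9.99998033e-01, -2.58621186e-04],
       [-9.93390031e-01,  1.98309257e-03, -1.14770702e-01],
       [ 1.14770989e-01,  3.12260938e-05, -9.93391977e-01]]), 't': array([-0.0499677 ,  0.48076325,  1.31662419])}
```

View pics/scene0.png

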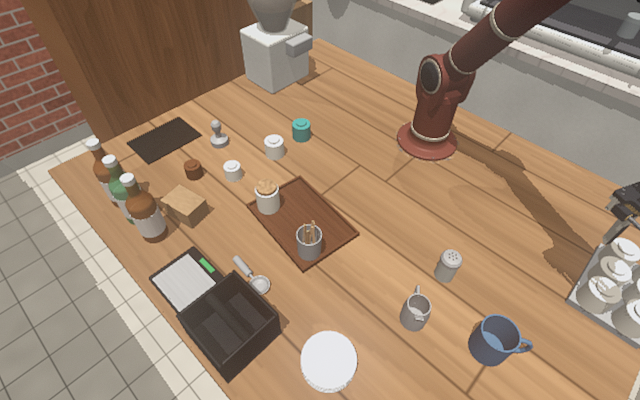

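View pics/top0.png

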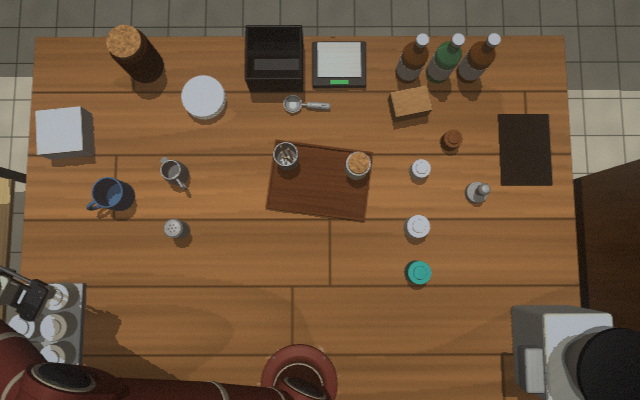

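Run:
```python
import cv2,numpy as np
p=np.load("top_p.npy")[:,:,::-1]; s=np.load("scene_p.npy")[:,:,::-1]
a=cv2.resize(p[130:255,145:245],None,fx=4,fy=4,interpolation=cv2.INTER_CUBIC)
b=cv2.resize(p[130:255,260:360],None,fx=4,fy=4,interpolation=cv2.INTER_CUBIC)
cv2.imwrite("pics/c1.png",np.hstack([a,b]))
b=cv2.resize(p[125:285,340:500],None,fx=3.5,fy=3.5,interpolation=cv2.INTER_CUBIC)
cv2.imwrite("pics/c2.png",b)
cv2.imwrite("pics/c3.png",cv2.resize(s[110:340,170:480],None,fx=2.5,fy=2.5,interpolation=cv2.INTER_CUBIC))
```

```text
(no output)
```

View pics/c1.png

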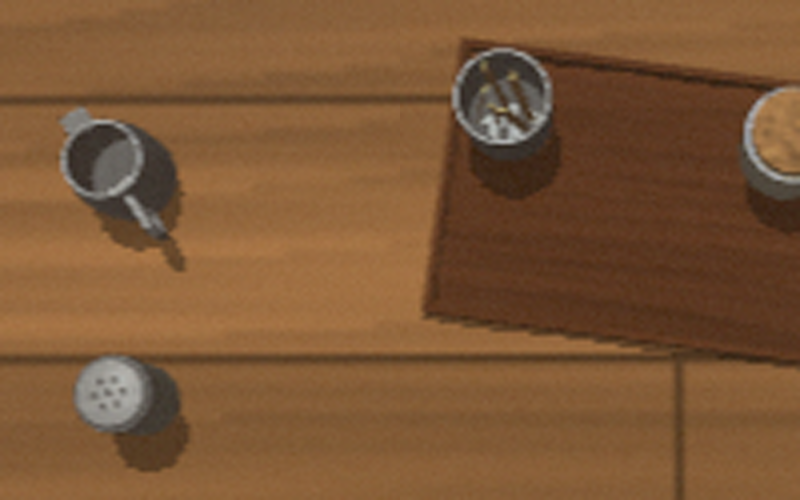

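View pics/c2.png

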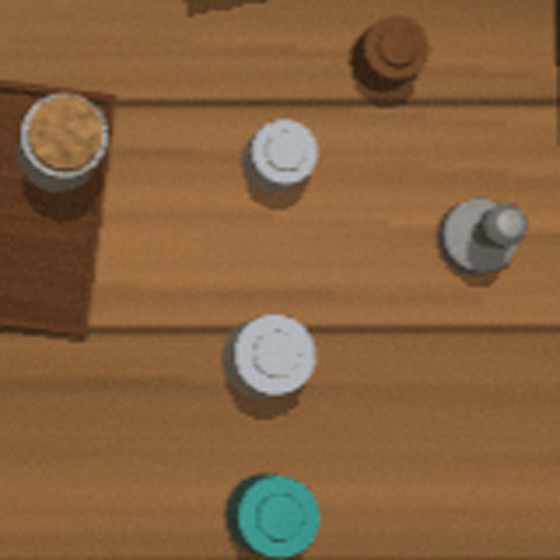

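View pics/c3.png

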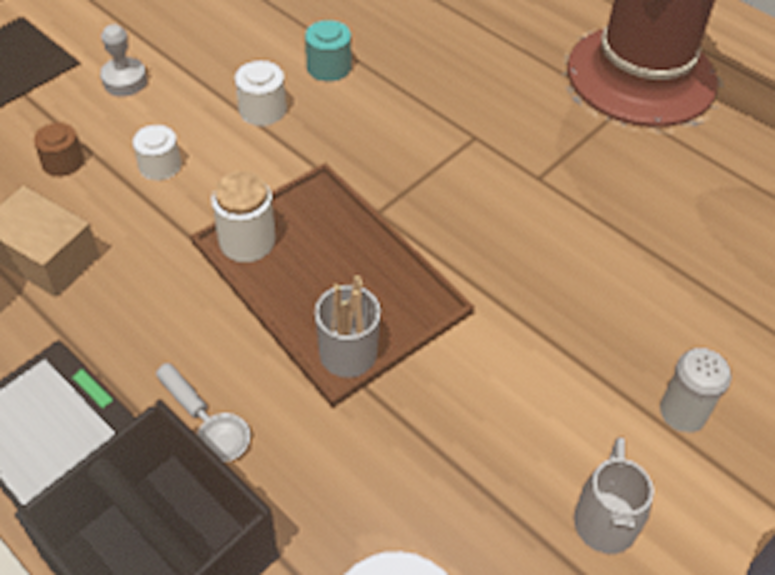

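```bash
cat > h.py <<'E'
import cv2,numpy as np
from cell import robot
def cloud(n,d,info=None):
    i=info or robot.camera_info(n); K=i["camera_matrix"];R=i["R"];t=i["t"]
    v,u=np.mgrid[0:d.shape[0],0:d.shape[1]]
    c=np.stack([(u-K[0,2])/K[0,0]*d,(v-K[1,2])/K[1,1]*d,d],-1)
    X=(c-t)@R; X[d<=0]=np.nan; return X
def ray(n,u,v,z):
    i=robot.camera_info(n); K=i["camera_matrix"];R=i["R"];t=i["t"]
    c=np.array([(u-K[0,2])/K[0,0],(v-K[1,2])/K[1,1],1.]); d=R.T@c; o=-R.T@t
    return o+d*((z-o[2])/d[2])
def proj(n,X):
    i=robot.camera_info(n); c=i["R"]@np.asarray(X)+i["t"]; p=i["camera_matrix"]@c; return p[:2]/p[2]
E
python3 - <<'E'
from h import *
T=cloud("top",np.load("top_d.npy")); S=cloud("scene",np.load("scene_d.npy"))
for nm,(u,v),r,zr in [("pot",(286,154),18,(.06,.11)),("can",(358,164),18,(.07,.11)),("jug",(170,170),20,(.06,.11)),("shk",(173,229),15,(.05,.11)),("big",(418,227),18,(.05,.09)),("small",(421,169),15,(.035,.07))]:
    X=T[v-r:v+r,u-r:u+r].reshape(-1,3); z=X[:,2]
    print(nm,np.nanpercentile(z,[2,50,90,99]).round(4))
    m=(z>zr[0])&(z<zr[1]); P=X[m]; 
    if m.sum()>5:
        (c,rad)=cv2.minEnclosingCircle(P[:,:2].astype(np.float32)); print("  ",m.sum(),P.mean(0).round(4),np.round(c,4),round(rad,4))
        C=P[:,:2].mean(0)
        Q=S[(np.hypot(S[...,0]-C[0],S[...,1]-C[1])<.045)&(S[...,2]>zr[0])&(S[...,2]<zr[1])]
        if len(Q)>4:
            c,rad=cv2.minEnclosingCircle(Q[:,:2].astype(np.float32)); print("   S",len(Q),Q.mean(0).round(4),np.round(c,4),round(rad,4),Q[:,2].max())
# tray corners
for px in [(275,141),(372,152),(365,220),(266,209)]: print(ray("top",*px,.014).round(4))
t=T[185:205,290:350].reshape(-1,3); print("tray z",np.nanmean(t[:,2]),np.nanstd(t[:,2]),"table",np.nanmean(T[240:260,290:350,2]))
# handle
m=T[150:200,150:200];q=m[(m[...,2]>.03)];
E
```

```text
pot [-0.004   0.0102  0.0767  0.1151]
   204 [0.5927 0.0347 0.0777] [0.5916 0.0345] 0.0323
   S 377 [0.5955 0.0393 0.0773] [0.5934 0.0357] 0.0325 0.10992256309163154
can [-0.0033  0.0129  0.0939  0.0978]
   475 [ 0.5633 -0.1522  0.0901] [ 0.5658 -0.1529] 0.0318
   S 413 [ 0.5725 -0.145   0.088 ] [ 0.5685 -0.1506] 0.0317 0.09600431421725429
jug [-0.0049  0.0029  0.0688  0.0812]
   226 [0.5483 0.3282 0.073 ] [0.5445 0.3258] 0.0463
   S 318 [0.5565 0.3335 0.0727] [0.5491 0.3266] 0.0444 0.0830145653275783
shk [-0.0051  0.0045  0.0852  0.0897]
   344 [0.3991 0.3173 0.081 ] [0.4002 0.3208] 0.0262
   S 427 [0.4103 0.3238 0.0773] [0.4027 0.3225] 0.0263 0.08797031441192991
big [-0.0049  0.0026  0.0601  0.0653]
   416 [ 0.4049 -0.3089  0.0581] [ 0.4048 -0.3091] 0.0308
   S 212 [ 0.4092 -0.304   0.0571] [ 0.4075 -0.3081] 0.032 0.06444328049995088
small [-0.0051  0.0026  0.0469  0.0527]
   287 [ 0.5588 -0.322   0.0454] [ 0.5594 -0.3233] 0.026
   S 188 [ 0.5642 -0.3171  0.0443] [ 0.5619 -0.3207] 0.0254 0.052089150800151016
[0.6405 0.0661 0.014 ]
[ 0.6094 -0.1985  0.014 ]
[ 0.4238 -0.1771  0.014 ]
[0.454  0.0888 0.014 ]
tray z 0.006276951159745525 0.0028106770452682676 table 0.0003784584702745267
```

```bash
cat >> h.py <<'E'
from scipy.spatial.transform import Rotation as Ro
def plan(x,y,z,yaw,step=3.9,turn=6.8):
    s=robot.sense(); p=np.array(s["tcp_pos"]); R=Ro.from_euler("xyz",s["ee_rot"]); T=np.array([x,y,z])
    Rt=Ro.from_euler("xyz",[np.pi,0,yaw])
    rv=(R.inv()*Rt).as_rotvec(degrees=True); d=T-p
    n=max(1,int(np.ceil(max(np.linalg.norm(d)*100/step,np.linalg.norm(rv)/turn))))
    print("t%.2f"%s["time_s"],"pos",p.round(4),"yaw %.3f"%s["ee_rot"][2],"F",np.round(s["contact_force"],1),"op %.1fmm"%(s["opening"]*93),"err",(d*1000).round(1),"n",n)
    for k in range(n):
        Rk=R*Ro.from_rotvec(rv*k/n,degrees=True)
        dd=Rk.inv().apply(d/n*100)
        print(", ".join("%.2f"%a for a in dd)+", "+", ".join("%.1f"%a for a in rv/n)+",")
E
python3 - <<'E'
from h import *
T=cloud("top",np.load("top_d.npy")); S=cloud("scene",np.load("scene_d.npy"))
for n,C in(("top",T),("scene",S)):
    m=(np.hypot(C[...,0]-.55,C[...,1]-.33)<.08)&(C[...,2]>.062)&(C[...,2]<.09)
    P=C[m]; vis=np.zeros((160,160),np.uint8)
    # angular profile about a guess
    q=np.int32((P[:,:2]-[.55,.33])*1000+80)
    for a,b in q: vis[159-a,159-b]=255   # up=+x,left=+y
    cv2.imwrite(f"pics/j{n}.png",cv2.resize(vis,None,fx=3,fy=3,interpolation=0))
print("mouth centre",ray("top",170.7,170,.078),"handle end",ray("top",185,187.5,.068))
# scene: crop scale2.5 off(170,110)
print("scene mouth",ray("scene",170+621/2.5,110+487/2.5,.078),"handle end",ray("scene",170+620/2.5,110+443/2.5,.07))
a,b=cv2.imread("pics/jtop.png"),cv2.imread("pics/jscene.png"); cv2.imwrite("pics/j.png",cv2.resize(np.hstack([a,b]),(800,400)))
plan(.4015,.3216,.35,3.016)
E
```

```text
mouth centre [0.54968306 0.32963809 0.078     ] handle end [0.50532248 0.29403022 0.068     ]
scene mouth [0.55510603 0.33303735 0.078     ] handle end [0.51620948 0.30716468 0.07      ]
t0.10 pos [0.2713 0.5904 0.4037] yaw 2.711 F [0.  0.3 0.5] op 92.9mm err [ 130.2 -268.8  -53.7] n 8
-2.88, -2.37, 0.68, -0.0, -0.0, -2.2,
-2.79, -2.48, 0.68, -0.0, -0.0, -2.2,
-2.69, -2.58, 0.68, -0.0, -0.0, -2.2,
-2.59, -2.69, 0.68, -0.0, -0.0, -2.2,
-2.49, -2.78, 0.67, -0.0, -0.0, -2.2,
-2.38, -2.88, 0.67, -0.0, -0.0, -2.2,
-2.27, -2.96, 0.67, -0.0, -0.0, -2.2,
-2.15, -3.05, 0.67, -0.0, -0.0, -2.2,
```

View pics/j.png

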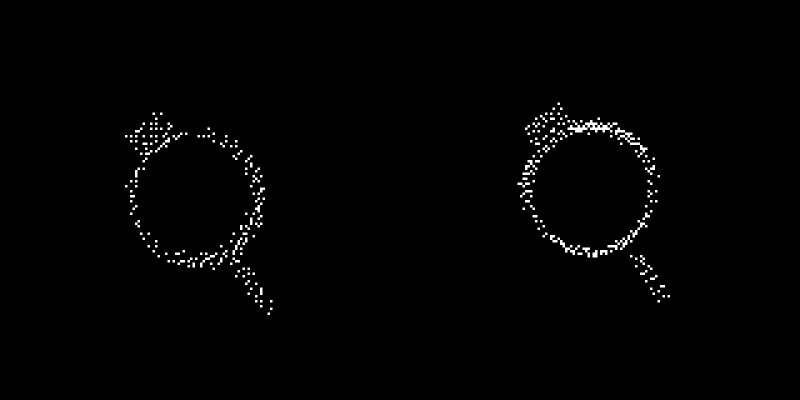

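Request:
arm_command(targets=[-2.9, -2.4, 0.7, 0, 0, 2.2, -2.8, -2.5, 0.7, 0, 0, -2.2, -2.7, -2.6, 0.7, 0, 0, -2.2, -2.6, -2.7, 0.7, 0, 0, -2.2, -2.5, -2.8, 0.7, 0, 0, -2.2], hand=9.3, newtons=20)

```text
time_s: 0.52
tcp_pos: [0.3377, 0.4201, 0.3643]
ee_rot: [3.138, -0.008, 2.85]
contact_force: [0.7, 0.9, -0.9]
opening: 1.001
```

```bash
python3 -c "
from h import *
plan(.4015,.3216,.35,3.016)"
```

```text
t0.52 pos [0.3377 0.4201 0.3643] yaw 2.850 F [ 0.7  0.9 -0.9] op 93.1mm err [ 63.8 -98.5 -14.3] n 4
-2.24, -1.90, 0.33, 0.1, -0.1, -2.4,
-2.16, -1.99, 0.34, 0.1, -0.1, -2.4,
-2.07, -2.08, 0.35, 0.1, -0.1, -2.4,
-1.98, -2.16, 0.35, 0.1, -0.1, -2.4,
```

Request:
arm_command(targets=[-2.2, -1.9, 0.3, 0, 0, -2.4, -2.2, -2.0, 0.3, 0, 0, -2.4, -2.1, -2.1, 0.4, 0, 0, -2.4, -2.0, -2.2, 0.4, 0, 0, -2.4, 0, 0, 0, 0, 0, 0])

```text
time_s: 0.93
tcp_pos: [0.4069, 0.3059, 0.3458]
ee_rot: [-3.133, -0.009, 3.016]
contact_force: [0.1, -0.4, -0.4]
opening: 1.003
```

```bash
python3 -c "
from h import *
plan(.4015,.3216,.209,3.016)"
```

```text
t0.93 pos [0.4069 0.3059 0.3458] yaw 3.016 F [ 0.1 -0.4 -0.4] op 93.3mm err [  -5.4   15.7 -136.8] n 4
0.15, 0.40, 3.42, -0.1, -0.1, 0.0,
0.16, 0.40, 3.42, -0.1, -0.1, 0.0,
0.17, 0.39, 3.42, -0.1, -0.1, 0.0,
0.18, 0.38, 3.42, -0.1, -0.1, 0.0,
```

Request:
arm_command(targets=[0.4, 1.0, 1.0, 0, 0, 0, 0.3, 0.6, 1.5, 0, 0, 0, 0, 0, 1.5, 0, 0, 0, 0, 0, 0.5, 0, 0, 0])

```text
time_s: 1.27
tcp_pos: [0.4015, 0.3242, 0.2985]
ee_rot: [-3.136, -0.008, 3.01]
contact_force: [-0.4, -0.1, -0.6]
opening: 1.004
```

```bash
python3 -c "
from h import *
plan(.4015,.3216,.209,3.016)"
```

```text
t1.27 pos [0.4015 0.3242 0.2985] yaw 3.010 F [-0.4 -0.1 -0.6] op 93.3mm err [ -0.   -2.6 -89.5] n 3
-0.03, -0.07, 2.98, -0.1, -0.2, -0.1,
-0.03, -0.07, 2.98, -0.1, -0.2, -0.1,
-0.02, -0.08, 2.98, -0.1, -0.2, -0.1,
```

Request:
arm_command(targets=[-0.1, -0.3, 2.0, 0, -0.3, 0.2, 0, 0, 2.5, 0, 0, 0, 0, 0, 2.2, 0, 0, 0, 0, 0, 1.0, 0, 0, 0, 0, 0, 0, 0, 0, 0])

```text
time_s: 1.68
tcp_pos: [0.3968, 0.3296, 0.216]
ee_rot: [-3.141, -0.006, 3.018]
contact_force: [-0.6, 0.3, 0.0]
opening: 1.003
```

```bash
python3 -c "
from h import *
plan(.4015,.3216,.209,3.016)"
```

```text
t1.68 pos [0.3968 0.3296 0.216 ] yaw 3.018 F [-0.6  0.3  0. ] op 93.3mm err [ 4.7 -8.  -7. ] n 1
-0.57, -0.73, 0.70, -0.1, -0.3, 0.1,
```

Request:
arm_command(targets=[-0.4, -0.5, 0.4, 0, -0.3, 0, -0.1, -0.1, 0.1, 0, 0, 0, 0, 0, 0, 0, 0, 0])

```text
time_s: 1.93
tcp_pos: [0.3999, 0.3255, 0.2106]
ee_rot: [3.141, -0.001, 3.023]
contact_force: [-0.4, -0.5, 0.0]
opening: 0.998
```

```bash
python3 -c "
from h import *
plan(.4015,.3216,.209,3.016)"
```

```text
t1.93 pos [0.3999 0.3255 0.2106] yaw 3.023 F [-0.4 -0.5  0. ] op 92.8mm err [ 1.6 -3.9 -1.6] n 1
-0.21, -0.37, 0.16, 0.0, -0.1, 0.4,
```

Request:
arm_command(targets=[-0.2, -0.3, 0.1, 0, 0, 0, 0, 0, 0, 0, 0, 0, 0, 0, 0, 0, 0, 0, 0, 0, 0, 0, 0, 0, 0, 0, 0, 0, 0, 0], hand=3.5, newtons=20)

```text
time_s: 2.35
tcp_pos: [0.4028, 0.3223, 0.2124]
ee_rot: [3.137, 0.003, 3.021]
contact_force: [-0.3, 0.1, 0.2]
opening: 0.689
```

Request:
arm_command(targets=[0, 0, 0, 0, 0, 0, 0, 0, 0, 0, 0, 0, 0, 0, 0, 0, 0, 0])

```text
time_s: 2.6
tcp_pos: [0.4028, 0.3219, 0.2128]
ee_rot: [3.137, 0.003, 3.021]
contact_force: [0.0, 0.5, -1.8]
opening: 0.537
```

```bash
python3 -c "
from h import *
plan(.4015,.3216,.209,3.016)"
```

```text
t2.60 pos [0.4028 0.3219 0.2128] yaw 3.021 F [ 0.   0.5 -1.8] op 49.9mm err [-1.3 -0.3 -3.8] n 1
0.13, -0.04, 0.38, 0.2, 0.2, 0.3,
```

Request:
arm_command(targets=[0, 0, 0, 0, 0, 0, 0, 0, 0, 0, 0, 0, 0, 0, 0, 0, 0, 0])

```text
time_s: 2.85
tcp_pos: [0.4028, 0.3219, 0.2127]
ee_rot: [3.137, 0.003, 3.021]
contact_force: [0.1, -0.2, 0.5]
opening: 0.535
```

Request:
arm_command(targets=[0, 0, -1.5, 0, 0, 0, 0, 0, -3, 0, 0, 0, 0, 0, -3, 0, 0, 0, 0, 0, -2, 0, 0, 0])

```text
time_s: 3.18
tcp_pos: [0.4005, 0.3205, 0.3044]
ee_rot: [-3.133, -0.009, 3.022]
contact_force: [0.6, 0.4, -2.4]
opening: 0.541
```

```bash
python3 -c "
from h import *
plan(.5052,.0461,.34,3.016)"
```

```text
t3.18 pos [0.4005 0.3205 0.3044] yaw 3.022 F [ 0.6  0.4 -2.4] op 50.3mm err [ 104.7 -274.4   35.6] n 8
-1.71, -3.25, -0.43, -0.1, -0.1, 0.0,
-1.71, -3.25, -0.44, -0.1, -0.1, 0.0,
-1.71, -3.25, -0.44, -0.1, -0.1, 0.0,
-1.71, -3.25, -0.44, -0.1, -0.1, 0.0,
-1.72, -3.25, -0.44, -0.1, -0.1, 0.0,
-1.72, -3.24, -0.44, -0.1, -0.1, 0.0,
-1.72, -3.24, -0.44, -0.1, -0.1, 0.0,
-1.73, -3.24, -0.44, -0.1, -0.1, 0.0,
```

Request:
arm_command(targets=[-1.7, -3.2, -0.6, 0, 0, 0, -1.7, -3.2, -0.6, 0, 0, 0, -1.7, -3.2, -0.6, 0, 0, 0, -1.7, -3.2, -0.5, 0, 0, 0, -1.7, -3.2, -0.5, 0, 0, 0])

```text
time_s: 3.6
tcp_pos: [0.4649, 0.1587, 0.3361]
ee_rot: [3.135, -0.007, 3.048]
contact_force: [1.0, -0.0, -2.3]
opening: 0.538
```

```bash
python3 -c "
from h import *
plan(.5052,.0461,.34,3.016)"
```

```text
t3.60 pos [0.4649 0.1587 0.3361] yaw 3.048 F [ 1.  -0.  -2.3] op 50.1mm err [  40.3 -112.6    3.9] n 4
-1.27, -2.71, -0.12, 0.1, -0.1, 0.5,
-1.29, -2.70, -0.12, 0.1, -0.1, 0.5,
-1.31, -2.69, -0.11, 0.1, -0.1, 0.5,
-1.33, -2.68, -0.11, 0.1, -0.1, 0.5,
```

Request:
arm_command(targets=[-1.3, -2.7, -0.1, 0, 0, 0.5, -1.3, -2.7, -0.1, 0, 0, 0.5, -1.2, -2.4, 0, 0, 0, 0.5, -0.4, -1.0, 0, 0, 0, 0.3, 0, 0, 0, 0, 0, 0])

```text
time_s: 4.02
tcp_pos: [0.4996, 0.0525, 0.3367]
ee_rot: [3.141, -0.007, 3.0]
contact_force: [-1.3, 0.4, -1.7]
opening: 0.538
```

```bash
python3 -c "
from h import *
plan(.5052,.0461,.34,3.016)"
```

```text
t4.02 pos [0.4996 0.0525 0.3367] yaw 3.000 F [-1.3  0.4 -1.7] op 50.0mm err [ 5.6 -6.4  3.3] n 1
-0.64, -0.55, -0.34, 0.0, -0.4, -0.9,
```

Request:
arm_command(targets=[-0.5, -0.4, 1.5, 0, -0.3, -0.8, -0.1, -0.1, 2.0, 0, 0, 0, 0, 0, 2.0, 0, 0, 0, 0, 0, 1.0, 0, 0, 0, 0, 0, 0, 0, 0, 0])

```text
time_s: 4.43
tcp_pos: [0.5031, 0.0535, 0.2691]
ee_rot: [3.135, -0.003, 3.021]
contact_force: [-0.0, 0.0, -2.3]
opening: 0.538
```

```bash
python3 -c "
from h import *
plan(.5052,.0461,.2187,3.016)
import cv2
for n in('top','scene'): cv2.imwrite(f'pics/{n}1.png',robot.camera(n)[0][:,:,::-1])"
```

```text
t4.43 pos [0.5031 0.0535 0.2691] yaw 3.021 F [-0.   0.  -2.3] op 50.0mm err [  2.1  -7.4 -50.4] n 2
-0.16, -0.37, 2.52, 0.2, -0.1, 0.2,
-0.15, -0.36, 2.52, 0.2, -0.1, 0.2,
```

View pics/scene1.png

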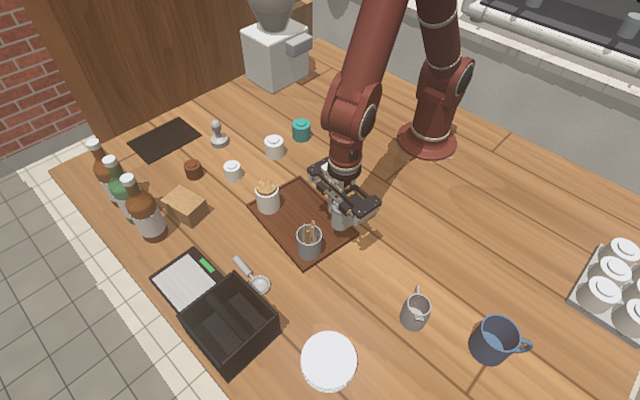

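The shaker is held upright over the tray's front left quarter (scene px ~340,215), with the pot standing undisturbed behind it at (309,240). I continue down.

Request:
arm_command(targets=[-0.1, -0.6, 1.2, 0.3, 0, 0, 0, -0.1, 1.5, 0, 0, 0, 0, 0, 0.8, 0, 0, 0, 0, 0, 0, 0, 0, 0])

```text
time_s: 4.87
tcp_pos: [0.5052, 0.0507, 0.2387]
ee_rot: [3.135, 0.008, 3.027]
contact_force: [-0.0, 0.1, -1.7]
opening: 0.535
```

```bash
python3 -c "
from h import *
plan(.5052,.0461,.2187,3.016)"
```

```text
t4.87 pos [0.5052 0.0507 0.2387] yaw 3.027 F [-0.   0.1 -1.7] op 49.8mm err [ -0.   -4.6 -20. ] n 1
-0.03, -0.47, 2.00, 0.4, 0.5, 0.7,
```

Request:
arm_command(targets=[0, -0.4, 0.8, 0.4, 0.4, -0.4, 0, -0.2, 0.7, 0, 0, 0, 0, 0, 0.3, 0, 0, 0, 0, 0, 0, 0, 0, 0])

```text
time_s: 5.2
tcp_pos: [0.5056, 0.0457, 0.2215]
ee_rot: [3.141, 0.005, 3.037]
contact_force: [-0.8, -0.5, -1.9]
opening: 0.538
```

```bash
python3 -c "
from h import *
plan(.5052,.0461,.2187,3.016)"
```

```text
t5.20 pos [0.5056 0.0457 0.2215] yaw 3.037 F [-0.8 -0.5 -1.9] op 50.1mm err [-0.4  0.4 -2.8] n 1
0.04, 0.04, 0.27, 0.0, 0.3, 1.2,
```

Request:
arm_command(targets=[0, 0, 0.2, 0, 0.3, 1.0, 0, 0, 0.1, 0, 0, 0, 0, 0, 0, 0, 0, 0])

```text
time_s: 5.45
tcp_pos: [0.5058, 0.0456, 0.2189]
ee_rot: [3.141, -0.0, 3.017]
contact_force: [-0.2, 0.4, -0.9]
opening: 0.538
```

```bash
python3 -c "
from h import *
plan(.5052,.0461,.2187,3.016)"
```

```text
t5.45 pos [0.5058 0.0456 0.2189] yaw 3.017 F [-0.2  0.4 -0.9] op 50.0mm err [-0.6  0.5 -0.2] n 1
0.07, 0.05, 0.02, 0.0, -0.0, 0.1,
```

Request:
arm_command(targets=[0, 0, 0.1, 0, 0, 0, 0, 0, 0, 0, 0, 0, 0, 0, 0, 0, 0, 0])

```text
time_s: 5.7
tcp_pos: [0.5061, 0.0456, 0.2192]
ee_rot: [3.14, 0.002, 3.017]
contact_force: [0.4, -0.3, -2.2]
opening: 0.534
```

Request:
arm_command(targets=[0, 0, 0, 0, 0, 0, 0, 0, 0, 0, 0, 0, 0, 0, 0, 0, 0, 0, 0, 0, 0, 0, 0, 0], hand=7.5)

```text
time_s: 6.03
tcp_pos: [0.5069, 0.0456, 0.2198]
ee_rot: [3.14, 0.005, 3.017]
contact_force: [-0.6, -0.9, -0.1]
opening: 0.773
```

Request:
arm_command(targets=[0, 0, -1.5, 0, 0, 0, 0, 0, -3, 0, 0, 0, 0, 0, -3.5, 0, 0, 0, 0, 0, -3, 0, 0, 0])

```text
time_s: 6.37
tcp_pos: [0.505, 0.0456, 0.3273]
ee_rot: [-3.14, -0.01, 3.018]
contact_force: [1.3, -0.0, 0.2]
opening: 0.807
```

```bash
python3 -c "
from h import *
plan(.552,.332,.33,3.727)"
```

```text
t6.37 pos [0.505  0.0456 0.3273] yaw 3.018 F [ 1.3 -0.   0.2] op 75.0mm err [ 47.  286.4   2.7] n 8
-0.14, 3.62, -0.04, 0.0, -0.1, -5.1,
-0.46, 3.60, -0.04, 0.0, -0.1, -5.1,
-0.78, 3.54, -0.04, 0.0, -0.1, -5.1,
-1.09, 3.46, -0.04, 0.0, -0.1, -5.1,
-1.39, 3.35, -0.04, 0.0, -0.1, -5.1,
-1.68, 3.21, -0.04, 0.0, -0.1, -5.1,
-1.96, 3.05, -0.04, 0.0, -0.1, -5.1,
-2.22, 2.87, -0.04, 0.0, -0.1, -5.1,
```

Request:
arm_command(targets=[-0.1, 3.6, 0, 0, 0, -5.1, -0.4, 3.6, 0, 0, 0, -5.1, -0.8, 3.5, 0, 0, 0, -5.1, -1.1, 3.5, 0, 0, 0, -5.1, -1.4, 3.3, 0, 0, 0, -5.1], hand=9.3)

```text
time_s: 6.78
tcp_pos: [0.5381, 0.2189, 0.3366]
ee_rot: [-3.133, 0.006, -2.825]
contact_force: [0.1, -0.7, -0.3]
opening: 1.0
```

```bash
python3 -c "
from h import *
plan(.552,.332,.33,3.727)
d=robot.camera('scene'); cv2.imwrite('pics/s2.png',cv2.resize(d[0][110:340,170:480,::-1],None,fx=2.5,fy=2.5))"
```

```text
t6.78 pos [0.5381 0.2189 0.3366] yaw -2.825 F [ 0.1 -0.7 -0.3] op 93.0mm err [ 13.9 113.1  -6.6] n 3
-1.61, 3.44, 0.20, -0.2, 0.1, -5.1,
-1.91, 3.28, 0.21, -0.2, 0.1, -5.1,
-2.20, 3.10, 0.21, -0.2, 0.1, -5.1,
```

View pics/s2.png

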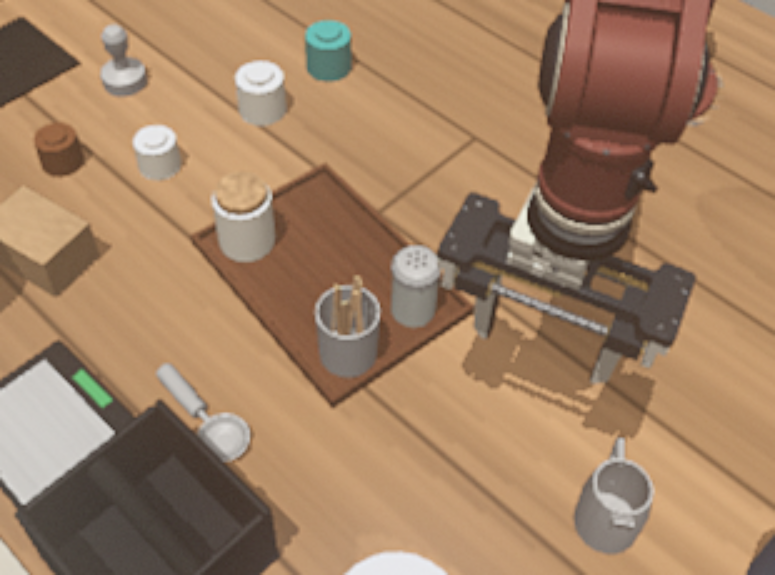

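The shaker now stands upright on the tray in front of the pot (crop px 415,290). The jug is next.

```bash
python3 -c "
from h import *
plan(.552,.332,.33,3.727)"
```

```text
t6.83 pos [0.5377 0.2282 0.3369] yaw -2.811 F [1.2 5.8 1.6] op 92.8mm err [ 14.3 103.8  -6.9] n 3
-1.57, 3.12, 0.25, -0.0, 0.2, -4.9,
-1.83, 2.97, 0.25, -0.0, 0.2, -4.9,
-2.08, 2.81, 0.24, -0.0, 0.2, -4.9,
```

Request:
arm_command(targets=[-1.6, 3.1, 0.2, 0, 0, -4.9, -1.8, 3.0, 0.2, 0, 0, -4.9, -1.6, 2.2, 0.2, 0, 0, -3.5, -0.5, 0.6, 0, 0, 0, -1, 0, 0, 0, 0, 0, 0])

```text
time_s: 7.25
tcp_pos: [0.5502, 0.3355, 0.3307]
ee_rot: [3.141, 0.012, -2.546]
contact_force: [0.2, -0.3, 0.4]
opening: 1.0
```

```bash
python3 -c "
from h import *
plan(.552,.332,.33,3.727)"
```

```text
t7.25 pos [0.5502 0.3355 0.3307] yaw -2.546 F [ 0.2 -0.3  0.4] op 93.0mm err [ 1.8 -3.5 -0.7] n 1
0.04, -0.39, 0.07, 0.0, 0.7, 0.6,
```

Request:
arm_command(targets=[0, -0.3, 2, 0, 0.7, 0.5, 0, 0, 3, 0, 0, 0, 0, 0, 3, 0, 0, 0, 0, 0, 1.5, 0, 0, 0, 0, 0, 0, 0, 0, 0])

```text
time_s: 7.67
tcp_pos: [0.5541, 0.3254, 0.235]
ee_rot: [-3.135, 0.002, -2.569]
contact_force: [-0.1, -0.9, 0.2]
opening: 1.002
```

```bash
python3 -c "
from h import *
plan(.552,.332,.203,3.727)"
```

```text
t7.67 pos [0.5541 0.3254 0.235 ] yaw -2.569 F [-0.1 -0.9  0.2] op 93.2mm err [ -2.1   6.6 -32. ] n 1
-0.17, 0.69, 3.20, -0.4, 0.1, -0.7,
```

Request:
arm_command(targets=[-0.1, 0.6, 1.2, -0.3, 0, -0.6, 0, 0.1, 1.2, 0, 0, 0, 0, 0, 0.7, 0, 0, 0, 0, 0, 0, 0, 0, 0])

```text
time_s: 8.0
tcp_pos: [0.5528, 0.3277, 0.2036]
ee_rot: [-3.137, 0.002, -2.565]
contact_force: [-0.1, 0.0, 0.4]
opening: 0.999
```

```bash
python3 -c "
from h import *
plan(.552,.332,.203,3.727)"
```

```text
t8.00 pos [0.5528 0.3277 0.2036] yaw -2.565 F [-0.1  0.   0.4] op 92.9mm err [-0.8  4.3 -0.6] n 1
-0.17, 0.40, 0.06, -0.3, 0.1, -0.5,
```

Request:
arm_command(targets=[-0.2, 0.4, 0, -0.2, 0, -0.5, 0, 0, 0, 0, 0, 0, 0, 0, 0, 0, 0, 0])

```text
time_s: 8.25
tcp_pos: [0.5528, 0.3328, 0.2048]
ee_rot: [-3.141, 0.005, -2.556]
contact_force: [0.3, 0.0, 0.9]
opening: 1.0
```

Request:
arm_command(targets=[0, 0, 0, 0, 0, 0, 0, 0, 0, 0, 0, 0, 0, 0, 0, 0, 0, 0, 0, 0, 0, 0, 0, 0, 0, 0, 0, 0, 0, 0], hand=5)

```text
time_s: 8.67
tcp_pos: [0.5533, 0.3337, 0.2071]
ee_rot: [-3.141, 0.009, -2.555]
contact_force: [-0.5, 0.3, 0.0]
opening: 0.695
```

Request:
arm_command(targets=[0, 0, 0, 0, 0, 0, 0, 0, 0, 0, 0, 0, 0, 0, 0, 0, 0, 0])

```text
time_s: 8.92
tcp_pos: [0.5534, 0.3336, 0.2072]
ee_rot: [-3.141, 0.009, -2.555]
contact_force: [-0.3, -0.7, 1.5]
opening: 0.669
```

```bash
python3 -c "
from h import *
plan(.552,.332,.203,3.727)"
```

```text
t8.92 pos [0.5534 0.3336 0.2072] yaw -2.555 F [-0.3 -0.7  1.5] op 62.3mm err [-1.4 -1.6 -4.2] n 1
0.21, -0.05, 0.42, -0.1, 0.5, 0.0,
```

Request:
arm_command(targets=[0, 0, -1.5, 0, 0, 0, 0, 0, -3, 0, 0, 0, 0, 0, -3.5, 0, 0, 0, 0, 0, -3.5, 0, 0, 0, 0, 0, -2, 0, 0, 0])

```text
time_s: 9.33
tcp_pos: [0.5502, 0.3312, 0.3363]
ee_rot: [-3.141, -0.016, -2.554]
contact_force: [1.4, 0.3, -1.8]
opening: 0.668
```

```bash
python3 -c "
from h import *
plan(.4797,-.1407,.36,3.016,3.6)"
```

```text
t9.33 pos [0.5502 0.3312 0.3363] yaw -2.554 F [ 1.4  0.3 -1.8] op 62.1mm err [ -70.5 -471.9   23.7] n 14
2.29, -2.53, -0.13, -0.0, -0.1, 2.9,
2.16, -2.64, -0.13, -0.0, -0.1, 2.9,
2.02, -2.75, -0.14, -0.0, -0.1, 2.9,
1.88, -2.85, -0.14, -0.0, -0.1, 2.9,
1.73, -2.94, -0.14, -0.0, -0.1, 2.9,
1.58, -3.02, -0.15, -0.0, -0.1, 2.9,
1.42, -3.10, -0.15, -0.0, -0.1, 2.9,
1.26, -3.17, -0.15, -0.0, -0.1, 2.9,
1.10, -3.23, -0.16, -0.0, -0.1, 2.9,
0.93, -3.28, -0.16, -0.0, -0.1, 2.9,
0.77, -3.32, -0.16, -0.0, -0.1, 2.9,
0.60, -3.36, -0.16, -0.0, -0.1, 2.9,
0.42, -3.38, -0.17, -0.0, -0.1, 2.9,
0.25, -3.40, -0.17, -0.0, -0.1, 2.9,
```

Request:
arm_command(targets=[2.3, -2.5, -0.2, 0, 0, 2.9, 2.2, -2.6, -0.2, 0, 0, 2.9, 2.0, -2.7, -0.2, 0, 0, 2.9, 1.9, -2.8, -0.2, 0, 0, 2.9, 1.7, -2.9, -0.2, 0, 0, 2.9])

```text
time_s: 9.75
tcp_pos: [0.5212, 0.1698, 0.3514]
ee_rot: [3.133, -0.002, -2.801]
contact_force: [-0.3, -1.4, -1.9]
opening: 0.672
```

```bash
python3 -c "
from h import *
plan(.4797,-.1407,.36,3.016,3.6)"
```

```text
t9.75 pos [0.5212 0.1698 0.3514] yaw -2.801 F [-0.3 -1.4 -1.9] op 62.5mm err [ -41.5 -310.5    8.6] n 9
1.59, -3.10, -0.12, 0.0, -0.0, 3.0,
1.43, -3.17, -0.12, 0.0, -0.0, 3.0,
1.26, -3.24, -0.11, 0.0, -0.0, 3.0,
1.09, -3.31, -0.11, 0.0, -0.0, 3.0,
0.92, -3.36, -0.11, 0.0, -0.0, 3.0,
0.74, -3.40, -0.11, 0.0, -0.0, 3.0,
0.56, -3.43, -0.10, 0.0, -0.0, 3.0,
0.39, -3.46, -0.10, 0.0, -0.0, 3.0,
0.21, -3.47, -0.10, 0.0, -0.0, 3.0,
```

Request:
arm_command(targets=[1.6, -3.1, -0.1, 0, 0, 3, 1.4, -3.2, -0.1, 0, 0, 3, 1.3, -3.2, -0.1, 0, 0, 3, 1.1, -3.3, -0.1, 0, 0, 3, 0.9, -3.3, -0.1, 0, 0, 3])

```text
time_s: 10.17
tcp_pos: [0.4925, -0.0097, 0.3543]
ee_rot: [3.134, -0.008, -3.073]
contact_force: [1.0, -1.0, -2.3]
opening: 0.667
```

```bash
python3 -c "
from h import *
plan(.4797,-.1407,.36,3.016,3.6)"
```

```text
t10.17 pos [ 0.4925 -0.0097  0.3543] yaw -3.073 F [ 1.  -1.  -2.3] op 62.1mm err [ -12.8 -131.     5.7] n 4
0.54, -3.24, -0.16, 0.1, -0.1, 2.8,
0.39, -3.27, -0.16, 0.1, -0.1, 2.8,
0.23, -3.28, -0.15, 0.1, -0.1, 2.8,
0.07, -3.29, -0.15, 0.1, -0.1, 2.8,
```

Request:
arm_command(targets=[0.5, -3.2, -0.1, 0, 0, 2.8, 0.4, -3.2, -0.1, 0, 0, 2.8, 0.2, -2.8, -0.1, 0, 0, 2.4, 0, -1.5, 0, 0, 0, 1, 0, 0, 0, 0, 0, 0])

```text
time_s: 10.58
tcp_pos: [0.4765, -0.131, 0.3555]
ee_rot: [-3.141, -0.015, 3.028]
contact_force: [-0.3, -1.2, -2.4]
opening: 0.672
```

```bash
python3 -c "
from h import *
plan(.4797,-.1407,.36,3.016,3.6)"
```

```text
t10.58 pos [ 0.4765 -0.131   0.3555] yaw 3.028 F [-0.3 -1.2 -2.4] op 62.5mm err [ 3.2 -9.7  4.5] n 1
-0.42, -0.92, -0.45, -0.0, -0.9, 0.7,
```

Request:
arm_command(targets=[-0.3, -0.8, 1.5, 0, -0.8, 0.6, 0, -0.1, 2.5, 0, 0, 0, 0, 0, 3, 0, 0, 0, 0, 0, 2, 0, 0, 0, 0, 0, 0, 0, 0, 0])

```text
time_s: 11.0
tcp_pos: [0.4793, -0.1371, 0.2637]
ee_rot: [3.139, 0.004, 3.021]
contact_force: [-0.2, -0.1, -2.7]
opening: 0.671
```

```bash
python3 -c "
from h import *
plan(.4800,-.1407,.2132,3.016,3.6)"
```

```text
t11.00 pos [ 0.4793 -0.1371  0.2637] yaw 3.021 F [-0.2 -0.1 -2.7] op 62.4mm err [  0.7  -3.6 -50.5] n 2
-0.04, -0.18, 2.52, 0.1, 0.1, 0.1,
-0.05, -0.18, 2.53, 0.1, 0.1, 0.1,
```

Request:
arm_command(targets=[0, -0.4, 1.5, 0, 0, 0.2, 0, 0, 1.5, 0, 0, 0, 0, 0, 0.8, 0, 0, 0, 0, 0, 0, 0, 0, 0])

```text
time_s: 11.33
tcp_pos: [0.4809, -0.1358, 0.2258]
ee_rot: [3.134, 0.005, 3.026]
contact_force: [0.7, 0.0, -2.4]
opening: 0.665
```

```bash
python3 -c "
from h import *
plan(.4800,-.1407,.2132,3.016,3.6)"
```

```text
t11.33 pos [ 0.4809 -0.1358  0.2258] yaw 3.026 F [ 0.7  0.  -2.4] op 61.8mm err [ -0.9  -4.9 -12.6] n 1
0.03, -0.51, 1.26, 0.4, 0.3, 0.6,
```

Request:
arm_command(targets=[0, -0.4, 0.6, 0.4, 0.3, -0.5, 0, -0.1, 0.4, 0, 0, 0, 0, 0, 0.1, 0, 0, 0, 0, 0, 0, 0, 0, 0])

```text
time_s: 11.67
tcp_pos: [0.4819, -0.1397, 0.2166]
ee_rot: [-3.141, 0.004, 3.039]
contact_force: [0.2, 0.5, -2.4]
opening: 0.67
```

```bash
python3 -c "
from h import *
plan(.4800,-.1407,.2132,3.016,3.6)"
```

```text
t11.67 pos [ 0.4819 -0.1397  0.2166] yaw 3.039 F [ 0.2  0.5 -2.4] op 62.3mm err [-1.9 -1.  -3.4] n 1
0.18, -0.12, 0.34, -0.0, 0.2, 1.3,
```

Request:
arm_command(targets=[0.2, -0.1, 0.2, 0, 0.2, 1.2, 0, 0, 0.1, 0, 0, 0, 0, 0, 0, 0, 0, 0])

```text
time_s: 11.92
tcp_pos: [0.4801, -0.1408, 0.2146]
ee_rot: [-3.141, 0.003, 3.015]
contact_force: [0.6, -0.1, -2.4]
opening: 0.669
```

```bash
python3 -c "
from h import *
plan(.4800,-.1407,.2132,3.016,3.6)"
```

```text
t11.92 pos [ 0.4801 -0.1408  0.2146] yaw 3.015 F [ 0.6 -0.1 -2.4] op 62.2mm err [-0.1  0.1 -1.4] n 1
0.01, 0.01, 0.14, -0.0, 0.1, -0.1,
```

Request:
arm_command(targets=[0, 0, 0.2, 0, 0, 0, 0, 0, 0.1, 0, 0, 0, 0, 0, 0, 0, 0, 0])

```text
time_s: 12.17
tcp_pos: [0.4801, -0.141, 0.2133]
ee_rot: [-3.141, 0.004, 3.014]
contact_force: [-0.3, 0.1, -2.5]
opening: 0.668
```

Request:
arm_command(targets=[0, 0, 0, 0, 0, 0, 0, 0, 0, 0, 0, 0, 0, 0, 0, 0, 0, 0, 0, 0, 0, 0, 0, 0], hand=8.5)

```text
time_s: 12.5
tcp_pos: [0.4808, -0.1411, 0.214]
ee_rot: [-3.14, 0.007, 3.014]
contact_force: [0.3, 0.1, 1.0]
opening: 0.896
```

Request:
arm_command(targets=[0, 0, -1.5, 0, 0, 0, 0, 0, -3, 0, 0, 0, 0, 0, -3.5, 0, 0, 0, 0, 0, -3, 0, 0, 0])

```text
time_s: 12.83
tcp_pos: [0.4787, -0.1405, 0.3211]
ee_rot: [3.141, -0.01, 3.015]
contact_force: [0.3, -0.3, -0.8]
opening: 0.915
```

```bash
python3 -c "
from h import *
plan(.406,-.3087,.33,1.445)"
```

```text
t12.83 pos [ 0.4787 -0.1405  0.3211] yaw 3.015 F [ 0.3 -0.3 -0.8] op 85.1mm err [ -72.7 -168.2    8.9] n 14
0.36, -1.26, -0.06, -0.0, -0.0, 6.4,
0.22, -1.29, -0.06, -0.0, -0.0, 6.4,
0.08, -1.31, -0.06, -0.0, -0.0, 6.4,
-0.07, -1.31, -0.06, -0.0, -0.0, 6.4,
-0.22, -1.29, -0.06, -0.0, -0.0, 6.4,
-0.36, -1.26, -0.06, -0.0, -0.0, 6.4,
-0.50, -1.21, -0.06, -0.0, -0.0, 6.4,
-0.63, -1.15, -0.06, -0.0, -0.0, 6.4,
-0.76, -1.07, -0.07, -0.0, -0.0, 6.4,
-0.87, -0.98, -0.07, -0.0, -0.0, 6.4,
-0.97, -0.87, -0.06, -0.0, -0.0, 6.4,
-1.07, -0.76, -0.06, -0.0, -0.0, 6.4,
-1.14, -0.64, -0.06, -0.0, -0.0, 6.4,
-1.21, -0.50, -0.06, -0.0, -0.0, 6.4,
```

Request:
arm_command(targets=[0.4, -1.3, -0.4, 0, 0, 6.4, 0.2, -1.3, -0.2, 0, 0, 6.4, 0.1, -1.3, -0.1, 0, 0, 6.4, 0, -1.3, -0.1, 0, 0, 6.4, -0.2, -1.3, 0, 0, 0, 6.4], hand=9.3)

```text
time_s: 13.25
tcp_pos: [0.4537, -0.1997, 0.338]
ee_rot: [3.135, 0.007, 2.44]
contact_force: [0.0, -0.0, -0.3]
opening: 1.0
```

Request:
arm_command(targets=[-0.4, -1.3, 0, 0, 0, 6.4, -0.5, -1.2, 0, 0, 0, 6.4, -0.6, -1.1, 0, 0, 0, 6.4, -0.8, -1.1, 0, 0, 0, 6.4, -0.9, -1.0, 0, 0, 0, 6.4])

```text
time_s: 13.67
tcp_pos: [0.4247, -0.2624, 0.3382]
ee_rot: [3.13, 0.003, 1.854]
contact_force: [0.9, -0.1, -0.1]
opening: 0.999
```

```bash
python3 -c "
from h import *
plan(.406,-.3087,.33,1.445)"
```

```text
t13.67 pos [ 0.4247 -0.2624  0.3382] yaw 1.854 F [ 0.9 -0.1 -0.1] op 92.9mm err [-18.7 -46.3  -8.2] n 4
-0.98, -0.77, 0.20, 0.2, 0.0, 5.9,
-1.06, -0.67, 0.20, 0.2, 0.0, 5.9,
-1.12, -0.56, 0.20, 0.2, 0.0, 5.9,
-1.17, -0.44, 0.20, 0.2, 0.0, 5.9,
```

Request:
arm_command(targets=[-1.0, -0.8, 0.2, 0.2, 0, 5.9, -1.1, -0.7, 0.2, 0.2, 0, 5.9, -1.1, -0.5, 0.2, 0.2, 0, 5.5, -0.6, -0.2, 0.2, 0, 0, 3, 0, 0, 0, 0, 0, 0])

```text
time_s: 14.08
tcp_pos: [0.4057, -0.3077, 0.3299]
ee_rot: [3.141, 0.003, 1.474]
contact_force: [-0.2, -0.8, 0.0]
opening: 1.0
```

Run:
```python
from h import *
plan(.406,-.3087,.33,1.445)
p,d=robot.camera("scene"); cv2.imwrite('pics/s3.png',cv2.resize(p[110:340,170:480,::-1],None,fx=2.5,fy=2.5))
p2,d2=robot.camera("top"); cv2.imwrite('pics/t3.png',p2[:,:,::-1]); np.save("t3d.npy",d2);np.save("s3d.npy",d)
```

```text
t14.08 pos [ 0.4057 -0.3077  0.3299] yaw 1.474 F [-0.2 -0.8  0. ] op 93.0mm err [ 0.3 -1.   0.1] n 1
-0.10, 0.04, -0.01, 0.0, 0.2, 1.6,
```

View pics/s3.png

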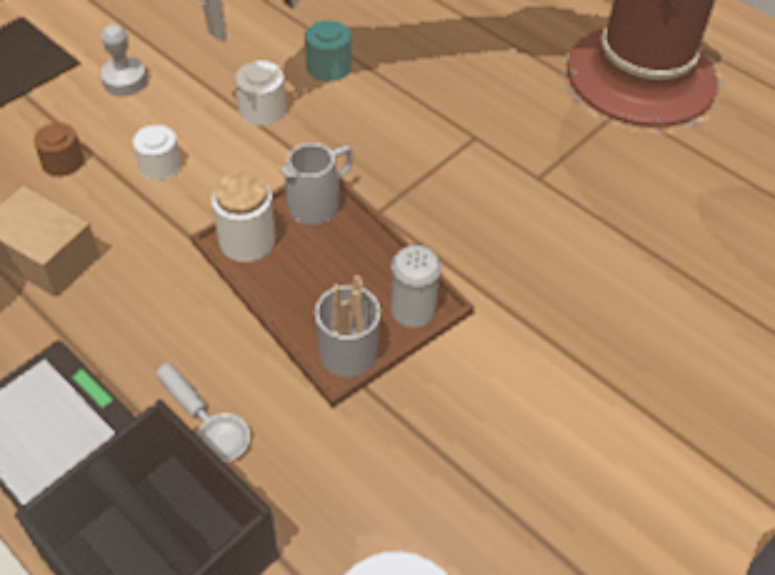

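View pics/t3.png

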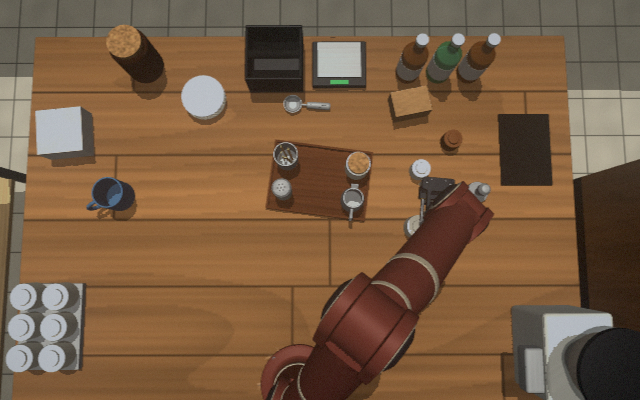

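The shaker (top px 282,190) and jug (353,200, handle pointing down towards the robot) stand on the tray in front of the pot and canister. Both of those are unmoved. The arm is over the big cup and I go down.

Request:
arm_command(targets=[-0.1, 0, 2, 0, 0.2, 1.5, 0, 0, 3, 0, 0, 0, 0, 0, 3, 0, 0, 0, 0, 0, 1.5, 0, 0, 0, 0, 0, 0, 0, 0, 0])

```text
time_s: 14.6
tcp_pos: [0.4107, -0.3046, 0.2346]
ee_rot: [3.13, -0.002, 1.465]
contact_force: [-0.3, 0.9, 0.9]
opening: 1.0
```

```bash
python3 -c "
from h import *
plan(.406,-.3087,.202,1.445)"
```

```text
t14.60 pos [ 0.4107 -0.3046  0.2346] yaw 1.465 F [-0.3  0.9  0.9] op 93.0mm err [ -4.7  -4.1 -32.6] n 1
-0.47, -0.46, 3.25, 0.6, -0.1, 1.2,
```

Request:
arm_command(targets=[-0.4, -0.4, 1.2, 0.6, 0, 1.0, -0.1, -0.1, 1.2, 0, 0, 0, 0, 0, 0.6, 0, 0, 0, 0, 0, 0, 0, 0, 0])

```text
time_s: 14.93
tcp_pos: [0.4077, -0.307, 0.2054]
ee_rot: [3.138, -0.004, 1.456]
contact_force: [0.1, -0.1, -0.4]
opening: 1.002
```

```bash
python3 -c "
from h import *
plan(.406,-.3087,.202,1.445)"
```

```text
t14.93 pos [ 0.4077 -0.307   0.2054] yaw 1.456 F [ 0.1 -0.1 -0.4] op 93.2mm err [-1.7 -1.7 -3.4] n 1
-0.19, -0.16, 0.34, 0.2, -0.2, 0.6,
```

Request:
arm_command(targets=[-0.2, -0.1, 0.3, 0.2, -0.2, 0.6, 0, 0, 0, 0, 0, 0, 0, 0, 0, 0, 0, 0])

```text
time_s: 15.18
tcp_pos: [0.4078, -0.3088, 0.2045]
ee_rot: [3.138, 0.001, 1.447]
contact_force: [0.7, 0.4, 0.7]
opening: 1.0
```

Request:
arm_command(targets=[0, 0, 0, 0, 0, 0, 0, 0, 0, 0, 0, 0, 0, 0, 0, 0, 0, 0, 0, 0, 0, 0, 0, 0, 0, 0, 0, 0, 0, 0], hand=5)

```text
time_s: 15.6
tcp_pos: [0.4084, -0.3089, 0.2065]
ee_rot: [3.134, 0.002, 1.447]
contact_force: [-0.9, 0.1, 0.6]
opening: 0.692
```

Request:
arm_command(targets=[0, 0, 0, 0, 0, 0, 0, 0, 0, 0, 0, 0, 0, 0, 0, 0, 0, 0])

```text
time_s: 15.85
tcp_pos: [0.4082, -0.3089, 0.2064]
ee_rot: [3.135, 0.002, 1.447]
contact_force: [1.2, -0.2, -0.0]
opening: 0.641
```

```bash
python3 -c "
from h import *
plan(.406,-.3087,.202,1.445)"
```

```text
t15.85 pos [ 0.4082 -0.3089  0.2064] yaw 1.447 F [ 1.2 -0.2 -0. ] op 59.6mm err [-2.2  0.2 -4.4] n 1
-0.01, -0.23, 0.44, 0.4, 0.1, 0.1,
```

Request:
arm_command(targets=[0, 0, -1.5, 0, 0, 0, 0, 0, -3, 0, 0, 0, 0, 0, -3.8, 0, 0, 0, 0, 0, -3.8, 0, 0, 0, 0, 0, -2.8, 0, 0, 0])

```text
time_s: 16.27
tcp_pos: [0.4059, -0.3069, 0.3526]
ee_rot: [-3.128, -0.009, 1.447]
contact_force: [0.6, 0.5, -2.0]
opening: 0.644
```

```bash
python3 -c "
from h import *
plan(.579,-.059,.365,1.445,3.8)"
```

```text
t16.27 pos [ 0.4059 -0.3069  0.3526] yaw 1.447 F [ 0.6  0.5 -2. ] op 59.9mm err [173.1 247.9  12.4] n 8
3.34, 1.76, -0.15, -0.1, -0.1, 0.0,
3.34, 1.76, -0.15, -0.1, -0.1, 0.0,
3.34, 1.76, -0.15, -0.1, -0.1, 0.0,
3.34, 1.76, -0.15, -0.1, -0.1, 0.0,
3.34, 1.76, -0.15, -0.1, -0.1, 0.0,
3.34, 1.76, -0.15, -0.1, -0.1, 0.0,
3.35, 1.76, -0.15, -0.1, -0.1, 0.0,
3.35, 1.76, -0.15, -0.1, -0.1, 0.0,
```

Request:
arm_command(targets=[3.0, 1.6, -0.3, 0, 0, 0, 3.3, 1.8, -0.2, 0, 0, 0, 3.3, 1.8, -0.2, 0, 0, 0, 3.3, 1.8, -0.2, 0, 0, 0, 3.3, 1.8, -0.2, 0, 0, 0])

```text
time_s: 16.68
tcp_pos: [0.5119, -0.1644, 0.3721]
ee_rot: [-3.14, 0.004, 1.421]
contact_force: [0.9, -1.1, -2.5]
opening: 0.641
```

```bash
python3 -c "
from h import *
plan(.579,-.059,.365,1.445,3.8)"
```

```text
t16.68 pos [ 0.5119 -0.1644  0.3721] yaw 1.421 F [ 0.9 -1.1 -2.5] op 59.6mm err [ 67.1 105.4  -7.1] n 4
2.86, 1.26, 0.16, -0.0, 0.1, -0.3,
2.85, 1.28, 0.17, -0.0, 0.1, -0.3,
2.84, 1.30, 0.17, -0.0, 0.1, -0.3,
2.83, 1.32, 0.17, -0.0, 0.1, -0.3,
```

Request:
arm_command(targets=[2.9, 1.3, 0, 0, 0, -0.3, 2.9, 1.3, 0, 0, 0, -0.3, 2.4, 1.1, 0, 0, 0, -0.3, 1.1, 0.6, 0, 0, 0, -0.3, 0, 0, 0, 0, 0, 0])

```text
time_s: 17.1
tcp_pos: [0.5732, -0.0627, 0.3693]
ee_rot: [-3.138, -0.003, 1.459]
contact_force: [0.3, -0.0, -2.0]
opening: 0.642
```

```bash
python3 -c "
from h import *
plan(.579,-.059,.365,1.445,3.8)"
```

```text
t17.10 pos [ 0.5732 -0.0627  0.3693] yaw 1.459 F [ 0.3 -0.  -2. ] op 59.7mm err [ 5.8  3.7 -4.3] n 1
0.43, 0.53, 0.43, -0.2, -0.1, 0.8,
```

Request:
arm_command(targets=[0.3, 0.4, 1.5, 0, 0, 0.7, 0.1, 0.1, 3, 0, 0, 0, 0, 0, 3, 0, 0, 0, 0, 0, 2, 0, 0, 0, 0, 0, 0, 0, 0, 0])

```text
time_s: 17.52
tcp_pos: [0.5758, -0.0666, 0.2724]
ee_rot: [-3.139, 0.004, 1.44]
contact_force: [-0.4, 0.3, -1.0]
opening: 0.642
```

```bash
python3 -c "
from h import *
plan(.579,-.059,.2124,1.445,3.8)"
```

```text
t17.52 pos [ 0.5758 -0.0666  0.2724] yaw 1.440 F [-0.4  0.3 -1. ] op 59.7mm err [  3.2   7.6 -60. ] n 2
0.41, 0.12, 3.00, -0.1, 0.1, -0.1,
0.40, 0.11, 3.00, -0.1, 0.1, -0.1,
```

Request:
arm_command(targets=[0.7, 0.2, 1.2, 0, 0, 0, 0.1, 0, 2, 0, 0, 0, 0, 0, 1.2, 0, 0, 0, 0, 0, 0, 0, 0, 0])

```text
time_s: 17.85
tcp_pos: [0.5782, -0.0645, 0.2287]
ee_rot: [3.141, 0.008, 1.431]
contact_force: [-0.2, 0.3, -1.3]
opening: 0.642
```

```bash
python3 -c "
from h import *
plan(.579,-.059,.2124,1.445,3.8)"
```

```text
t17.85 pos [ 0.5782 -0.0645  0.2287] yaw 1.431 F [-0.2  0.3 -1.3] op 59.7mm err [  0.8   5.5 -16.3] n 1
0.57, 0.00, 1.62, 0.0, 0.4, -0.8,
```

Request:
arm_command(targets=[0.5, 0, 0.6, 0, 0.4, -0.6, 0.1, 0, 0.6, 0, 0, 0, 0, 0, 0.3, 0, 0, 0, 0, 0, 0, 0, 0, 0])

```text
time_s: 18.18
tcp_pos: [0.5802, -0.0595, 0.2155]
ee_rot: [3.136, 0.0, 1.441]
contact_force: [-0.0, -0.1, -1.4]
opening: 0.648
```

```bash
python3 -c "
from h import *
plan(.579,-.059,.2124,1.445,3.8)"
```

```text
t18.18 pos [ 0.5802 -0.0595  0.2155] yaw 1.441 F [-0.  -0.1 -1.4] op 60.3mm err [-1.2  0.5 -3.1] n 1
0.03, -0.13, 0.30, 0.3, 0.0, -0.2,
```

Request:
arm_command(targets=[0, -0.1, 0.3, 0.3, 0, 0, 0, 0, 0.1, 0, 0, 0, 0, 0, 0, 0, 0, 0])

```text
time_s: 18.43
tcp_pos: [0.5797, -0.0594, 0.2128]
ee_rot: [3.139, 0.0, 1.441]
contact_force: [0.3, 0.2, -1.8]
opening: 0.643
```

Request:
arm_command(targets=[0, 0, 0.1, 0, 0, 0, 0, 0, 0.1, 0, 0, 0, 0, 0, 0, 0, 0, 0])

```text
time_s: 18.68
tcp_pos: [0.5798, -0.0596, 0.2129]
ee_rot: [3.137, -0.0, 1.441]
contact_force: [0.2, -0.0, -1.6]
opening: 0.643
```

Request:
arm_command(targets=[0, 0, 0.2, 0, 0, 0, 0, 0, 0.1, 0, 0, 0])

```text
time_s: 18.85
tcp_pos: [0.58, -0.0598, 0.2124]
ee_rot: [3.136, -0.001, 1.44]
contact_force: [-2.1, 0.4, 5.7]
opening: 0.641
```

Request:
arm_command(targets=[0, 0, 0, 0, 0, 0, 0, 0, 0, 0, 0, 0, 0, 0, 0, 0, 0, 0, 0, 0, 0, 0, 0, 0], hand=8.5)

```text
time_s: 19.18
tcp_pos: [0.5807, -0.0601, 0.2131]
ee_rot: [3.133, -0.001, 1.44]
contact_force: [-0.6, -0.4, 0.2]
opening: 0.876
```

Request:
arm_command(targets=[0, 0, -1.5, 0, 0, 0, 0, 0, -3, 0, 0, 0, 0, 0, -3.5, 0, 0, 0, 0, 0, -3.5, 0, 0, 0, 0, 0, -2, 0, 0, 0])

```text
time_s: 19.6
tcp_pos: [0.5787, -0.0597, 0.3455]
ee_rot: [-3.134, 0.0, 1.44]
contact_force: [0.6, 0.7, -1.2]
opening: 0.915
```

```bash
python3 -c "
from h import *
plan(.5605,-.322,.34,1.445)"
```

```text
t19.60 pos [ 0.5787 -0.0597  0.3455] yaw 1.440 F [ 0.6  0.7 -1.2] op 85.1mm err [ -18.2 -262.3   -5.5] n 7
-3.75, 0.23, 0.08, -0.1, 0.0, -0.0,
-3.75, 0.23, 0.08, -0.1, 0.0, -0.0,
-3.75, 0.23, 0.08, -0.1, 0.0, -0.0,
-3.75, 0.22, 0.08, -0.1, 0.0, -0.0,
-3.75, 0.22, 0.08, -0.1, 0.0, -0.0,
-3.75, 0.22, 0.08, -0.1, 0.0, -0.0,
-3.75, 0.22, 0.08, -0.1, 0.0, -0.0,
```

Request:
arm_command(targets=[-3.5, 0.2, -0.1, 0, 0, 0, -3.7, 0.2, 0, 0, 0, 0, -3.7, 0.2, 0, 0, 0, 0, -3.7, 0.2, 0, 0, 0, 0, -3.7, 0.2, 0, 0, 0, 0])

```text
time_s: 20.02
tcp_pos: [0.572, -0.2348, 0.3523]
ee_rot: [3.133, -0.009, 1.467]
contact_force: [0.2, 1.0, 0.0]
opening: 0.914
```

```bash
python3 -c "
from h import *
plan(.5605,-.322,.33,1.445)"
```

```text
t20.02 pos [ 0.572  -0.2348  0.3523] yaw 1.467 F [0.2 1.  0. ] op 85.0mm err [-11.5 -87.2 -22.3] n 3
-2.94, -0.09, 0.71, 0.2, -0.2, 0.4,
-2.93, -0.06, 0.72, 0.2, -0.2, 0.4,
-2.93, -0.04, 0.73, 0.2, -0.2, 0.4,
```

Request:
arm_command(targets=[-2.9, -0.1, 0.7, 0, 0, 0.4, -2.7, -0.1, 0.7, 0, 0, 0.4, -1.4, 0, 0.5, 0, 0, 0.4, 0, 0, 0, 0, 0, 0, 0, 0, 0, 0, 0, 0])

```text
time_s: 20.43
tcp_pos: [0.5576, -0.3195, 0.3317]
ee_rot: [3.132, 0.0, 1.429]
contact_force: [0.3, -0.6, 0.1]
opening: 0.917
```

Run:
```python
from h import *
plan(.5605,-.322,.33,1.445)
T=cloud("top",robot.camera("top")[1]); S=cloud("scene",robot.camera("scene")[1])
for nm,C,zr in [("pot",(.5925,.035),(.06,.11)),("can",(.567,-.1518),(.07,.11)),("jug",(.48,-.1407),(.078,.11)),("shk",(.505,.046),(.055,.11)),("big",(.579,-.059),(.052,.09)),("small",(.5605,-.322),(.035,.07))]:
  for n,X in(("T",T),("S",S)):
    Q=X[(np.hypot(X[...,0]-C[0],X[...,1]-C[1])<.045)&(X[...,2]>zr[0])&(X[...,2]<zr[1])]
    if len(Q)>4:
        c,rad=cv2.minEnclosingCircle(Q[:,:2].astype(np.float32)); print(nm,n,len(Q),np.round(c,4),round(rad,4),Q[:,2].max().round(3))
```

```text
t20.43 pos [ 0.5576 -0.3195  0.3317] yaw 1.429 F [ 0.3 -0.6  0.1] op 85.2mm err [ 2.9 -2.5 -1.7] n 1
-0.20, 0.32, 0.17, 0.5, 0.0, -0.9,
pot T 199 [0.5914 0.0342] 0.0322 0.11
pot S 377 [0.5934 0.0361] 0.0326 0.11
can T 477 [ 0.5654 -0.1531] 0.0322 0.101
can S 416 [ 0.5686 -0.1502] 0.032 0.096
jug T 111 [ 0.482  -0.1387] 0.032 0.092
jug S 102 [ 0.4833 -0.1386] 0.0311 0.088
shk T 313 [0.5024 0.0447] 0.0256 0.1
shk S 352 [0.5059 0.0472] 0.0254 0.094
big T 408 [ 0.579  -0.0602] 0.0304 0.078
big S 375 [ 0.5817 -0.0592] 0.031 0.072
small S 189 [ 0.5645 -0.3208] 0.0273 0.051
```

Request:
arm_command(targets=[-0.2, 0.3, 2, 0.5, 0, -0.8, 0, 0, 3, 0, 0, 0, 0, 0, 3, 0, 0, 0, 0, 0, 1.5, 0, 0, 0, 0, 0, 0, 0, 0, 0])

```text
time_s: 20.95
tcp_pos: [0.568, -0.3102, 0.2385]
ee_rot: [3.129, -0.004, 1.462]
contact_force: [-0.3, -0.3, -1.2]
opening: 0.912
```

```bash
python3 -c "
from h import *
plan(.5605,-.322,.192,1.445)"
```

```text
t20.95 pos [ 0.568  -0.3102  0.2385] yaw 1.462 F [-0.3 -0.3 -1.2] op 84.8mm err [ -7.5 -11.8 -46.5] n 2
-0.64, -0.34, 2.32, 0.4, -0.1, 0.5,
-0.63, -0.32, 2.32, 0.4, -0.1, 0.5,
```

Request:
arm_command(targets=[-1.1, -0.6, 0.2, 0.5, 0, 0.8, -0.2, -0.1, 1.0, 0, 0, 0, 0, 0, 1.2, 0, 0, 0, 0, 0, 0, 0, 0, 0])

```text
time_s: 21.28
tcp_pos: [0.562, -0.3194, 0.2158]
ee_rot: [3.134, -0.005, 1.454]
contact_force: [-0.4, -0.0, -0.9]
opening: 0.913
```

```bash
python3 -c "
from h import *
plan(.5605,-.322,.192,1.445)"
```

```text
t21.28 pos [ 0.562  -0.3194  0.2158] yaw 1.454 F [-0.4 -0.  -0.9] op 84.9mm err [ -1.5  -2.6 -23.8] n 1
-0.29, -0.14, 2.37, 0.5, -0.3, 0.5,
```

Request:
arm_command(targets=[-0.3, -0.1, 1.0, 0.5, -0.3, 0.4, 0, 0, 0.8, 0, 0, 0, 0, 0, 0.4, 0, 0, 0, 0, 0, 0, 0, 0, 0])

```text
time_s: 21.62
tcp_pos: [0.5611, -0.3232, 0.1929]
ee_rot: [3.14, 0.002, 1.446]
contact_force: [-0.2, 0.4, 0.2]
opening: 0.914
```

```bash
python3 -c "
from h import *
plan(.5605,-.322,.192,1.445)"
```

```text
t21.62 pos [ 0.5611 -0.3232  0.1929] yaw 1.446 F [-0.2  0.4  0.2] op 85.0mm err [-0.6  1.2 -0.9] n 1
0.11, -0.07, 0.09, 0.1, 0.1, 0.0,
```

Request:
arm_command(targets=[0, 0, 0, 0, 0, 0, 0, 0, 0, 0, 0, 0, 0, 0, 0, 0, 0, 0, 0, 0, 0, 0, 0, 0, 0, 0, 0, 0, 0, 0], hand=4)

```text
time_s: 22.03
tcp_pos: [0.5614, -0.3234, 0.1934]
ee_rot: [3.139, 0.002, 1.446]
contact_force: [0.2, 0.2, 0.5]
opening: 0.605
```

Request:
arm_command(targets=[0, 0, 0, 0, 0, 0, 0, 0, 0, 0, 0, 0, 0, 0, 0, 0, 0, 0, 0, 0, 0, 0, 0, 0])

```text
time_s: 22.37
tcp_pos: [0.5614, -0.3231, 0.1935]
ee_rot: [3.139, 0.002, 1.446]
contact_force: [-0.2, -0.4, -1.1]
opening: 0.559
```

Request:
arm_command(targets=[0, 0, -1.5, 0, 0, 0, 0, 0, -3, 0, 0, 0, 0, 0, -3.8, 0, 0, 0, 0, 0, -3.8, 0, 0, 0, 0, 0, -3.5, 0, 0, 0])

```text
time_s: 22.78
tcp_pos: [0.5592, -0.3207, 0.3432]
ee_rot: [-3.12, -0.008, 1.446]
contact_force: [-0.2, 0.1, -1.7]
opening: 0.554
```

```bash
python3 -c "
from h import *
plan(.5803,-.0597,.38,1.445)"
```

```text
t22.78 pos [ 0.5592 -0.3207  0.3432] yaw 1.446 F [-0.2  0.1 -1.7] op 51.5mm err [ 21.1 261.   36.8] n 7
3.74, -0.18, -0.49, -0.2, -0.1, 0.0,
3.74, -0.18, -0.49, -0.2, -0.1, 0.0,
3.74, -0.18, -0.50, -0.2, -0.1, 0.0,
3.74, -0.17, -0.50, -0.2, -0.1, 0.0,
3.74, -0.17, -0.51, -0.2, -0.1, 0.0,
3.74, -0.17, -0.51, -0.2, -0.1, 0.0,
3.74, -0.17, -0.52, -0.2, -0.1, 0.0,
```

Request:
arm_command(targets=[3.5, -0.2, -0.6, 0, 0, 0, 3.7, -0.2, -0.6, 0, 0, 0, 3.7, -0.2, -0.4, 0, 0, 0, 3.7, -0.2, -0.4, 0, 0, 0, 3.7, -0.2, -0.3, 0, 0, 0])

```text
time_s: 23.2
tcp_pos: [0.5714, -0.1471, 0.3783]
ee_rot: [-3.14, 0.01, 1.422]
contact_force: [0.7, 0.6, -1.0]
opening: 0.554
```

```bash
python3 -c "
from h import *
plan(.5803,-.0597,.36,1.445)"
```

```text
t23.20 pos [ 0.5714 -0.1471  0.3783] yaw 1.422 F [ 0.7  0.6 -1. ] op 51.5mm err [  8.9  87.4 -18.3] n 3
2.93, -0.14, 0.58, -0.0, 0.2, -0.4,
2.93, -0.12, 0.59, -0.0, 0.2, -0.4,
2.93, -0.09, 0.60, -0.0, 0.2, -0.4,
```

Request:
arm_command(targets=[2.9, -0.1, 0.3, 0, 0, -0.4, 2.7, -0.1, 0.3, 0, 0, -0.4, 1.4, 0, 0.2, 0, 0, -0.4, 0, 0, 0, 0, 0, 0, 0, 0, 0, 0, 0, 0])

```text
time_s: 23.62
tcp_pos: [0.5799, -0.0614, 0.3702]
ee_rot: [-3.14, 0.0, 1.462]
contact_force: [0.1, -1.0, -1.8]
opening: 0.552
```

```bash
python3 -c "
from h import *
plan(.5803,-.0597,.30,1.445)"
```

```text
t23.62 pos [ 0.5799 -0.0614  0.3702] yaw 1.462 F [ 0.1 -1.  -1.8] op 51.3mm err [  0.4   1.7 -70.2] n 2
0.09, 0.01, 3.51, -0.0, 0.0, 0.5,
0.09, 0.01, 3.51, -0.0, 0.0, 0.5,
```

Request:
arm_command(targets=[0.3, 0, 1.5, 0, 0, 0.8, 0.2, 0, 2, 0, 0, 0, 0.1, 0, 2, 0, 0, 0, 0, 0, 0.5, 0, 0, 0, 0, 0, 0, 0, 0, 0])

```text
time_s: 24.03
tcp_pos: [0.5804, -0.0641, 0.3106]
ee_rot: [3.137, 0.006, 1.436]
contact_force: [-0.9, -0.3, -1.1]
opening: 0.556
```

Run:
```python
from h import *
plan(.5803,-.0597,.28,1.445)
p,d=robot.camera("scene"); u,v=map(int,proj("scene",[.58,-.06,.08])); print(u,v)
cv2.imwrite('pics/s4.png',cv2.resize(p[v-60:v+60,u-60:u+60,::-1],None,fx=5,fy=5,interpolation=cv2.INTER_CUBIC))
plan(.5803,-.0597,.28,1.445)
```

```text
t24.03 pos [ 0.5804 -0.0641  0.3106] yaw 1.436 F [-0.9 -0.3 -1.1] op 51.7mm err [ -0.1   4.4 -30.6] n 1
0.46, -0.08, 3.06, 0.2, 0.4, -0.5,
286 210
t24.08 pos [ 0.5803 -0.0645  0.311 ] yaw 1.436 F [-0.8 -0.3 -1.2] op 51.7mm err [ -0.    4.8 -31. ] n 1
0.49, -0.08, 3.10, 0.3, 0.4, -0.5,
```

View pics/s4.png

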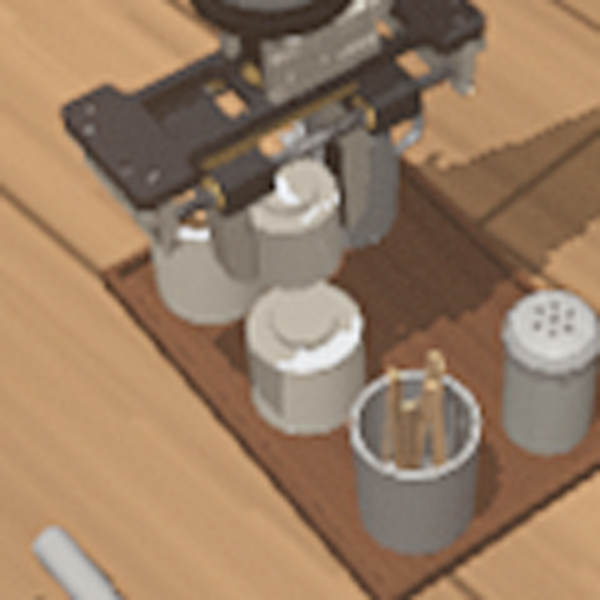

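```bash
cat > fit.py <<'E'
from h import *
from scipy.optimize import least_squares
def fitc(P,r0,r1,z0,z1,c0):
    f=lambda c: np.hypot(P[:,0]-c[0],P[:,1]-c[1])-(r0+(r1-r0)*(P[:,2]-z0)/(z1-z0))
    return least_squares(f,c0,loss="soft_l1",f_scale=.002)
def rel(zr):
    s=robot.sense(); p,d=robot.camera("scene"); X=cloud("scene",d); R=np.hypot(X[...,0]-.5803,X[...,1]+.062)
    sat=(p.max(-1).astype(int)-p.min(-1))<60
    out=[]
    for nm,z0,h,r0,r1 in(("big",.006,.056,.031,.030),("small",zr,.044,.026,.025)):
        P=X[(R<.042)&(X[...,2]>z0+.006)&(X[...,2]<z0+h-.006)&sat]
        # keep front side points facing camera, drop fingers (beyond radius)
        c=np.array([.5803,-.061])
        for k in range(4):
            e=np.hypot(P[:,0]-c[0],P[:,1]-c[1])
            Q=P[(e<r0+.005)&(e>r0-.008)]; c=fitc(Q,r0,r1,z0,z0+h,c).x
        print(nm,len(Q),c.round(4)); out.append(c)
    print("rel mm",((out[1]-out[0])*1000).round(1),"tcp-big",((s["tcp_pos"][:2]-out[0])*1000).round(1))
E
python3 - <<'E'
from fit import *
z=robot.sense()["tcp_pos"][2]-.1935; rel(z); rel(z)
E
```

```text
big 232 [ 0.5802 -0.0596]
small 171 [ 0.58   -0.0647]
rel mm [-0.3 -5.1] tcp-big [ 0.1 -4.9]
big 225 [ 0.5802 -0.0596]
small 178 [ 0.5808 -0.0645]
rel mm [ 0.6 -4.9] tcp-big [ 0.4 -4.5]
```

Request:
arm_command(targets=[0.4, -0.1, 1.0, 0.2, 0.3, -0.4, 0.1, 0, 1.2, 0, 0, 0, 0, 0, 0.8, 0, 0, 0, 0, 0, 0, 0, 0, 0])

```text
time_s: 24.52
tcp_pos: [0.5822, -0.0591, 0.2844]
ee_rot: [3.129, -0.001, 1.444]
contact_force: [-0.5, -1.0, -1.6]
opening: 0.555
```

```bash
python3 -c "
from h import *
plan(.5802,-.0596,.2555,1.445)"
```

```text
t24.52 pos [ 0.5822 -0.0591  0.2844] yaw 1.444 F [-0.5 -1.  -1.6] op 51.6mm err [ -2.   -0.5 -28.9] n 1
-0.08, -0.23, 2.88, 0.7, -0.1, -0.0,
```

Request:
arm_command(targets=[0, -0.2, 0.6, 0.7, 0, 0, 0, 0, 0.7, 0, 0, 0, 0, 0, 0.4, 0, 0, 0, 0, 0, 0, 0, 0, 0])

```text
time_s: 24.85
tcp_pos: [0.5805, -0.0587, 0.2665]
ee_rot: [3.141, -0.002, 1.445]
contact_force: [0.2, -0.5, -1.7]
opening: 0.554
```

```bash
python3 -c "
from h import *
plan(.5802,-.0596,.2555,1.445)"
```

```text
t24.85 pos [ 0.5805 -0.0587  0.2665] yaw 1.445 F [ 0.2 -0.5 -1.7] op 51.5mm err [ -0.3  -0.9 -11. ] n 1
-0.10, -0.02, 1.10, 0.0, -0.1, 0.0,
```

Request:
arm_command(targets=[-0.1, 0, 0.5, 0, 0, 0, 0, 0, 0.4, 0, 0, 0, 0, 0, 0.1, 0, 0, 0, 0, 0, 0, 0, 0, 0])

```text
time_s: 25.18
tcp_pos: [0.5806, -0.0599, 0.2556]
ee_rot: [3.14, -0.001, 1.445]
contact_force: [-0.2, -0.1, 0.0]
opening: 0.554
```

```bash
python3 -c "
from h import *
plan(.5802,-.0596,.2555,1.445)"
```

```text
t25.18 pos [ 0.5806 -0.0599  0.2556] yaw 1.445 F [-0.2 -0.1  0. ] op 51.5mm err [-0.4  0.3 -0.1] n 1
0.02, -0.04, 0.01, 0.1, -0.1, -0.0,
```

Seated: the wrist force reading dropped to 0, so the cup's weight is off the gripper. I let the arm settle, then release slowly and lift.

Request:
arm_command(targets=[0, 0, 0, 0, 0, 0, 0, 0, 0, 0, 0, 0])

```text
time_s: 25.35
tcp_pos: [0.5806, -0.0599, 0.2557]
ee_rot: [3.14, -0.001, 1.445]
contact_force: [-0.2, 0.8, -0.4]
opening: 0.561
```

Request:
arm_command(targets=[0, 0, 0, 0, 0, 0, 0, 0, 0, 0, 0, 0, 0, 0, 0, 0, 0, 0, 0, 0, 0, 0, 0, 0, 0, 0, 0, 0, 0, 0], hand=7.5)

```text
time_s: 25.77
tcp_pos: [0.5814, -0.0602, 0.2572]
ee_rot: [3.136, -0.001, 1.445]
contact_force: [0.3, 0.1, -0.8]
opening: 0.801
```

Request:
arm_command(targets=[0, 0, -1.0, 0, 0, 0, 0, 0, -2, 0, 0, 0, 0, 0, -3.5, 0, 0, 0, 0, 0, -3.5, 0, 0, 0, 0, 0, -3.5, 0, 0, 0])

```text
time_s: 26.18
tcp_pos: [0.5788, -0.0596, 0.3912]
ee_rot: [-3.127, -0.0, 1.444]
contact_force: [0.8, 0.4, -0.4]
opening: 0.804
```

```bash
python3 -c "
from h import *
plan(.45,.3,.42,1.9)"
```

```text
t26.18 pos [ 0.5788 -0.0596  0.3912] yaw 1.444 F [ 0.8  0.4 -0.4] op 74.8mm err [-128.8  359.6   28.8] n 10
3.40, -1.74, -0.26, -0.1, -0.0, -2.6,
3.48, -1.58, -0.27, -0.1, -0.0, -2.6,
3.55, -1.42, -0.27, -0.1, -0.0, -2.6,
3.61, -1.25, -0.27, -0.1, -0.0, -2.6,
3.66, -1.09, -0.28, -0.1, -0.0, -2.6,
3.71, -0.92, -0.28, -0.1, -0.0, -2.6,
3.75, -0.75, -0.28, -0.1, -0.0, -2.6,
3.78, -0.58, -0.28, -0.1, -0.0, -2.6,
3.80, -0.41, -0.28, -0.1, -0.0, -2.6,
3.81, -0.23, -0.29, -0.1, -0.0, -2.6,
```

Request:
arm_command(targets=[3.2, -1.6, -0.5, 0, 0, -2.6, 3.4, -1.6, -0.3, 0, 0, -2.6, 3.5, -1.4, -0.3, 0, 0, -2.6, 3.6, -1.2, -0.3, 0, 0, -2.6, 3.6, -1.1, -0.3, 0, 0, -2.6])

```text
time_s: 26.6
tcp_pos: [0.5181, 0.1088, 0.4235]
ee_rot: [3.126, 0.008, 1.656]
contact_force: [0.8, 0.4, 0.5]
opening: 0.807
```

Request:
arm_command(targets=[3.6, -0.9, 0, 0, 0, -2.6, 3.6, -0.7, 0, 0, 0, -2, 2, -0.4, 0, 0, 0, -1, 0, 0, 0, 0, 0, 0, 0, 0, 0, 0, 0, 0])

```text
time_s: 27.02
tcp_pos: [0.4805, 0.2106, 0.428]
ee_rot: [3.12, 0.002, 1.776]
contact_force: [0.1, -0.9, -0.1]
opening: 0.808
```

Run:
```python
from fit import *
print(robot.sense()["tcp_pos"])
rel(.062)
p,d=robot.camera("top"); T=cloud("top",d); ps,ds=robot.camera("scene"); S=cloud("scene",ds)
cv2.imwrite("pics/s5.png",cv2.resize(ps[110:340,170:480,::-1],None,fx=2.5,fy=2.5))
cv2.imwrite("pics/t5.png",cv2.resize(p[125:235,250:390,::-1],None,fx=5,fy=5))
R={}
for nm,C,zr in [("pot",(.5925,.035),(.06,.11)),("can",(.567,-.1518),(.07,.11)),("jug",(.48,-.1407),(.078,.11)),("shk",(.505,.046),(.055,.11)),("small",(.58,-.06),(.09,.13))]:
  for n,X in(("T",T),("S",S)):
    Q=X[(np.hypot(X[...,0]-C[0],X[...,1]-C[1])<.045)&(X[...,2]>zr[0])&(X[...,2]<zr[1])]
    if len(Q)>4:
        c,rad=cv2.minEnclosingCircle(Q[:,:2].astype(np.float32)); R[nm,n]=np.array(c);print(nm,n,len(Q),np.round(c,4),round(rad,4),Q[:,2].max().round(3))
u=np.array([np.cos(-.126),np.sin(-.126)]);w=np.array([-u[1],u[0]])
for n in"TS":
  for a,b in(("jug","can"),("shk","pot")):
    e=R[a,n]-R[b,n]; print(n,a,b,(1000*np.array([e@u,e@w])).round(1))
```

```text
[0.48045357 0.2105534  0.4280265 ]
big 226 [ 0.5803 -0.0597]
small 158 [ 0.5803 -0.0591]
rel mm [0.  0.6] tcp-big [-99.8 270.3]
pot T 198 [0.5911 0.0359] 0.0328 0.109
pot S 380 [0.5937 0.0357] 0.033 0.11
can T 477 [ 0.5661 -0.1529] 0.0322 0.1
can S 412 [ 0.5687 -0.1504] 0.0317 0.097
jug T 119 [ 0.4792 -0.1365] 0.0347 0.091
jug S 102 [ 0.4832 -0.1401] 0.0313 0.088
shk T 310 [0.5027 0.045 ] 0.0255 0.098
shk S 351 [0.5059 0.0473] 0.0256 0.094
small T 322 [ 0.5791 -0.0592] 0.0256 0.118
small S 301 [ 0.5808 -0.0575] 0.0264 0.114
T jug can [-88.3   5.4]
T shk pot [-88.9  -2. ]
S jug can [-86.1  -0.5]
S shk pot [-88.5   0.4]
```

View pics/s5.png

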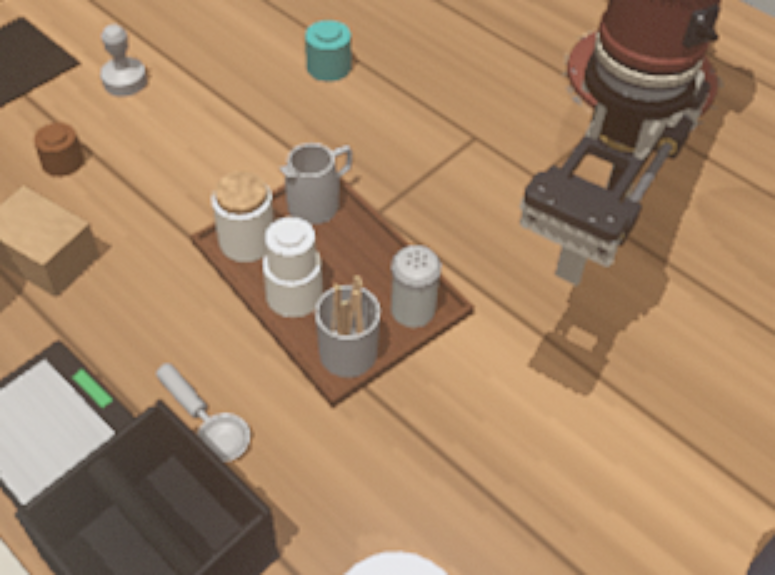

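View pics/t5.png

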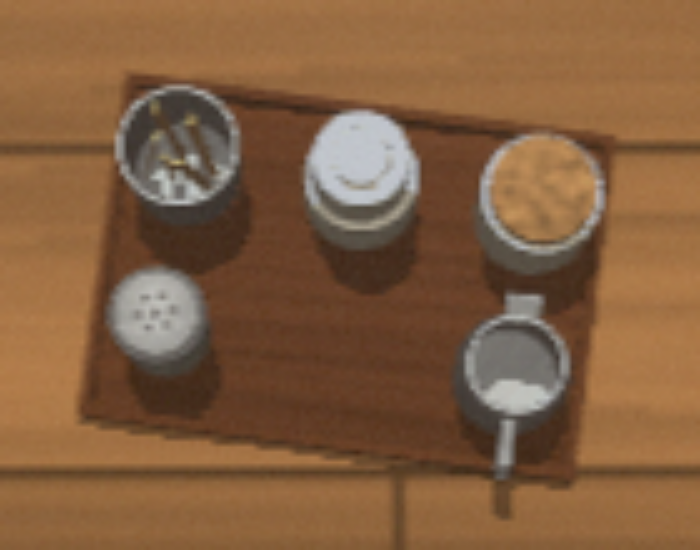

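The stack is concentric, at top crop px (360,165) between the pot (180,150) and canister (540,190). The shaker is at (157,320). The jug is at (515,365) with its handle towards the robot. The gripper is clear, so I let the arm settle and hand in.

Request:
arm_command(targets=[0, 0, 0, 0, 0, 0, 0, 0, 0, 0, 0, 0, 0, 0, 0, 0, 0, 0])

```text
time_s: 27.42
tcp_pos: [0.4834, 0.2031, 0.4279]
ee_rot: [3.12, 0.006, 1.761]
contact_force: [-0.1, -0.6, -0.6]
opening: 0.806
```

```bash
python3 -c "
from cell import robot
print(robot.job_done())"
```

```text
the job is handed in; nothing more can be done
None
```

I laid the tray and handed the job in at about 27 s of the 106 s allowed. I placed the shaker first, then the jug, the big cup and the small cup.

These are the last camera checks before handing in:

| Check | Measured | Limit |
|---|---|---|
| Big cup from the midpoint between canister and pot | about 1 mm | 15 mm each way |
| Small cup centre from big cup centre | about 0.6 mm | 8 mm |
| Jug in front of the canister | 86–88 mm | 66–110 mm |
| Shaker in front of the pot | about 89 mm | 66–110 mm |
| Canister and pot moved | no more than 2 mm (measurement noise) | 20 mm |

The jug's handle points towards the robot, away from the canister. Everything looked upright, and the gripper was clear of all objects.

**Disagreement:** for the jug's sideways offset, the top camera gave 5 mm and the scene camera −0.5 mm. The top figure comes from a loose circle fit that probably caught part of the spout or handle; both are inside the 15 mm limit. Otherwise the two cameras differ by the usual 2–3 mm.

I did not measure tilt or residual speed with numbers, only judged them from the pictures.

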